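# Put the thick drill bit away in its sloping sleeve

## Robot

A 7-joint arm with a two-finger parallel gripper is mounted at the origin on a cart in front of the work surface, level with it; the furniture and walls round the work are solid. World frame = base frame: x ahead of the robot, y to its left, z up, the work surface at z = 0. Lengths are in m, angles in rad, forces in N, time in s.
With the tool pointing down it reaches from about 0.425 to 0.875 m from the base axis. Payload 8.4 kg.
Tool frame: the origin (TCP) lies at the very end of the fingers, on their centre line; the grasp point (between the pads) lies 19 mm behind it; x points along the fingers, z is the direction in which the jaws open and shut, and the axes are right-handed (so a half turn about x gives the same grasp; the last joint's range is limited). The gripper opens to 85 mm and grips with 20 to 120 N. Pads are 22 mm wide; open, the fingers measure 114 mm over their backs; the gripper's body (76 mm by 85 mm) begins 54 mm behind the grasp point. The pads swing forward as they close: fully open they stand 13 mm farther back than shut.
Start: joints at [-1.355, 0.333, 0.04, 1.465, -0.013, 1.343, -0.059], TCP at [0.201, 0.618, 0.231] pointing down, gripper open.
Joint ranges: [-2.58, 2.58], [-0.38, 2.09], [-1.3, 1.39], [0.25, 2.4], [-1.5, 4.64], [0.08, 2.09], [-2.65, 2.65]. Speed limits (rad/s): [2.22, 2.22, 2.79, 2.79, 3.14, 3.14, 3.14].

## Interface

Orientations are given as a rotation vector (axis times angle).
In Python, from workcell import bot gives the robot as it stands. The module is installed in compiled form; this text tells all that it offers.
- The arm moves only by the tool jog_arm, never from a script. Its arguments are lists of equal length, an entry for each row: "delta_rot": the turn, a rotation vector about the tool's x, y, z in rad, a list of three; "xyz": the shift along the tool's x, y, z in mm, a list of three; "grip": the closure, from 0 (fully open) to 1 (shut). A call has 1 to 8 rows; each row shifts and turns the commanded pose from where the row before left it, along the tool's axes as they then stand; what a row does not reach is not made up. A row lasts 1/8 s, in which the tool goes at most 62.5 mm and 10.7 degrees, less where a joint would pass 70% of its speed; a pose out of reach is approached as far as the arm can. A call with a gripper value outside its range is refused whole. The fingers move at their own pace and stop on an object; "grip_force" is the grip in N (left out, the last holds). Time passes only in rows, so rows that do not move let the fingers close. It gives the time, the measured TCP pose, the force and the opening at its end, in the units of the state.
- bot.read_state(): the state, without advancing time (a new reading comes with each control period).
- bot.snapshot(name): name is "scene" or "top"; returns (picture, depth): 480x640x3 uint8, red, green, blue; 480x640 float32, m along the optical axis (not along the pixel's ray), 0 where there is no reading.
- bot.get_calibration(name): a dict with "mtx" (3x3 intrinsics, pixels), "eye" and "attitude" of the camera in the world. Camera axes: x right, y up, looking along -z (the intrinsics and any distortion apply to the point x, -y, -z); pixel columns grow to the right and rows downward; lengths in m; the calibration is good to about 2 mm. A picture is of the moment at which its call begins. get_calibration takes no time and is no camera call.
- bot.close_job(): hands the job in, once; it reports no verdict.
Trained networks look in the newest picture that a camera, given by its name, has taken for a name from the list of things; names that differ only in an ending like _2 or _b are one class to them, and where a whole thing is asked for, a point or a joint stands for the part that bears it (a point fixed in the world has none). Each returns a list of dicts, best first, with "confidence" (0 to 1); they miss things now and then, are a little off and sometimes report something else, mostly with a low value. They report only what shows in the picture. A call takes as long as a camera call. They do not tell look-alikes from the thing itself.
- bot.search_frame(query, camera): "at" ([column, row] in pixels, amid what is visible of it).
- bot.landmark_of(query, camera): "at" ([column, row] in pixels: a listed point, or the origin of a listed thing).
The state is a dict: "clock": time; "joints": joint angles; "qvel": joint speeds; "joint_efforts": joint torques, N m; "tool_pos": TCP position; "eef_rot": TCP orientation; "force": force on the tool from outside, world axes, zero at the start; "torque": the same for the moment, N m; "gripper_width": finger opening in m.
Only numpy, scipy, OpenCV 4.12 (cv2) and the standard library are available. Lean on these libraries where they do the work, as an engineer would, in place of code of your own. Each camera call takes 0.05 s, during which the arm holds its last target.

## Task

Put the thicker of the two drill bits away: slide it point first into the wider of the two sloping square sleeves on the plywood stand and press it fully home, until its point rests on the sleeve's end. Do it gently, without forcing the bit against the sleeve, and leave the thinner bit, the chuck key, the wood offcut and the side cutters lying where they are.

Things in the scene. Friction and masses are not known exactly. Their poses are not given: they have to be found in the camera images.
- bit_thick: grey steel twist drill lying on the bench, 10 mm thick, 128 mm long, about 60 g; touches like a bar of 10 x 10 mm square section with its flats level and upright as it lies. Origin at the middle of its length on its underside; its length runs along its y axis, point toward +y, plain shank toward -y; centre line at z = 5 mm of its frame
- bit_thick_point (a point): the pointed end of the thick bit, on its centre line, 64 mm from the middle
- bit_thick_shank (a point): the shank end (flat rear end) of the thick bit, on its centre line, 64 mm from the middle
- stand: plywood stand screwed to the bench: base plate 150 x 100 x 12 mm, on it a board that slopes at 30 degrees and carries two square aluminium sleeves, mouths uppermost. Origin on the bench under the base (-71 to 79 mm in x, -50 to 50 mm in y); the sleeves run down toward its own +x, their mouths face -x and up. Highest point 100 mm
- sleeve_wide: the wider sleeve, on the stand's +y side: 16 x 16 mm outside, bore 12 x 12 mm, 116 mm deep to a closed end, fixed. Origin at the centre of its mouth, 90 mm above the bench; x runs inward along the bore, 30 degrees below level; y is level; z points up out of the slope. The thick bit fully home stands 12 mm proud of the mouth. Flat steel straps cross over it 30 and 95 mm from the mouth
- sleeve_narrow: the narrower sleeve, 44 mm beside the wide one toward the stand's -y side, parallel to it with its mouth in the same plane: 13 x 13 mm outside, bore 9 x 9 mm, 100 mm deep, empty, fixed; origin at the centre of its mouth, axes as those of the wide one. Not to be used
- bit_thin: grey steel twist drill 8 mm thick, 112 mm long, lying on the bench along its own y axis; origin at the middle of its underside. To be left alone
- chuck_key: steel T-handled chuck key, 65 x 60 x 21 mm, lying on the bench; origin at the middle of its underside. To be left alone
- block: wood offcut 45 x 70 x 38 mm lying on the bench; origin at the middle of its underside. To be left alone
- cutters: side cutters with yellow handles, 58 x 141 x 13 mm, lying on the bench; origin at the middle of its underside. To be left alone
Things that resemble listed ones, but are neither listed nor needed, are in the scene too. Leave any red look-alike of the bit_thick alone. Of the things that look like the stand, take the one that is farthest to the robot's right at the start.

How it is judged:
At the end, for the whole second after the job is handed in: The thick bit lies at rest in the wide sleeve, point first and within 4 mm of the bore's end, both its ends within 6 mm of the bore's centre line and its length within 0.08 rad of it; thin bit, chuck key, offcut and side cutters lie within 20 mm of where they were (x of bit_thick_point in the frame of sleeve_wide above 0.112 m and y of bit_thick_point in the frame of sleeve_wide between -0.006 and 0.006 m and z of bit_thick_point in the frame of sleeve_wide between -0.006 and 0.006 m and y of bit_thick_shank in the frame of sleeve_wide between -0.006 and 0.006 m and z of bit_thick_shank in the frame of sleeve_wide between -0.006 and 0.006 m and angle between the y axis of bit_thick and the x axis of sleeve_wide, either way round below 0.08 rad and linear speed of bit_thick below 0.02 m/s and distance of each of bit_thin, chuck_key, block, cutters from where it was at the start of the episode below 0.02 m); the robot touches nothing.
It fails at once if the thinner drill bit is moved more than 20 mm from where it lay (distance of bit_thin from where it was at the start of the episode above 0.02 m).
It fails at once if the chuck key is moved more than 20 mm from where it lay (distance of chuck_key from where it was at the start of the episode above 0.02 m).
It fails at once if the wood offcut is moved more than 20 mm from where it lay (distance of block from where it was at the start of the episode above 0.02 m).
It fails at once if the pair of side cutters is moved more than 20 mm from where it lay (distance of cutters from where it was at the start of the episode above 0.02 m).
It fails at once if the thick bit is forced: it presses on the wide sleeve with more than 50 N (contact force between bit_thick and sleeve_wide above 50 N).
It also fails if it takes over 54 s, if anything falls off the work surface, if the arm or the gripper's body presses on something with over 40 N, if the wrist force passes 120 N, or if a joint passes its speed limit or range.

## Working session

There is one attempt and no reset: what is moved stays moved. The work goes in short steps, Python scripts to look and compute and a tool call to move; the robot and the scene stay as the last step left them, time stands still between calls to the robot, and variables do not carry over. Pictures are saved under pics/ and viewed, and the job is handed in when it is done.

Besides the shell and the picture viewer there is one more tool, called after ">>>" as a command line: name --argument value ..., lists and objects as JSON in quotes. jog_arm: Moves the arm, as the interface text tells. Its arguments: {"type":"object","properties":{"delta_rot":{"type":"array"},"xyz":{"type":"array"},"grip":{"type":"array"},"grip_force":{"type":"number"}},"required":["delta_rot","xyz","grip"]}

```bash
mkdir -p pics
cat > h.py <<'E'
import numpy as np,cv2
from scipy.spatial.transform import Rotation as R
from workcell import bot
def cam(n):
    c=bot.get_calibration(n); return c
def att(c):
    a=np.array(c['attitude'],float)
    return a if a.shape==(3,3) else (R.from_rotvec(a).as_matrix() if a.size==3 else R.from_quat(a).as_matrix())
def ray(c,uv):
    K=np.array(c['mtx']); d=np.linalg.inv(K)@np.array([uv[0],uv[1],1.])
    return att(c)@np.array([d[0],-d[1],-d[2]])
def onz(c,uv,z):
    d=ray(c,uv); e=np.array(c['eye']); return e+d*(z-e[2])/d[2]
def pt(c,uv,dep): return np.array(c['eye'])+ray(c,uv)*dep
def proj(c,p):
    q=att(c).T@(np.asarray(p)-np.array(c['eye'])); K=np.array(c['mtx'])
    w=K@np.array([q[0],-q[1],-q[2]]); return w[:2]/w[2]
E
python3 - <<'E'
from h import *
for n in ['scene','top']:
    print(n,cam(n))
    p,d=bot.snapshot(n); cv2.imwrite(f'pics/{n}0.png',p[:,:,::-1]); np.save(f'{n}0.npy',d)
    for q in ['bit_thick','bit_thin','stand','sleeve_wide','chuck_key']:
        print(q,[(np.round(x['at']).tolist(),round(x['confidence'],2)) for x in bot.search_frame(q,n)])
    for q in ['bit_thick_point','bit_thick_shank','sleeve_wide','stand']:
        print('L',q,[(np.round(x['at'],1).tolist(),round(x['confidence'],2)) for x in bot.landmark_of(q,n)])
print(bot.read_state())
E
```

```text
scene {'mtx': array([[519.20389672,   0.        , 326.81381432],
       [  0.        , 519.20389672, 245.77677811],
       [  0.        ,   0.        ,   1.        ]]), 'eye': array([0.06231021, 0.82588465, 1.17481233]), 'attitude': array([ 0.25833168, -0.89670741, -2.47969894])}
bit_thick [([274.0, 290.0], 0.65), ([242.0, 335.0], 0.44)]
bit_thin [([320.0, 320.0], 0.59)]
stand [([355.0, 240.0], 0.63), ([272.0, 291.0], 0.63)]
sleeve_wide [([322.0, 314.0], 0.16)]
chuck_key []
L bit_thick_point [([220.6, 326.9], 0.64), ([296.0, 277.5], 0.45)]
L bit_thick_shank [([255.1, 298.4], 0.58), ([264.6, 347.4], 0.57)]
L sleeve_wide [([336.2, 231.1], 0.51)]
L stand [([355.3, 243.5], 0.77)]
top {'mtx': array([[573.75703157,   0.        , 322.85918857],
       [  0.        , 573.75703157, 240.64495311],
       [  0.        ,   0.        ,   1.        ]]), 'eye': array([0.30568119, 0.03553725, 1.34784523]), 'attitude': array([ 0.16386026, -0.14450402, -1.55811394])}
bit_thick [([200.0, 226.0], 0.68), ([265.0, 223.0], 0.46)]
bit_thin [([257.0, 290.0], 0.65)]
stand [([168.0, 312.0], 0.87), ([380.0, 268
[... 405 characters left out ...]
83)]
{'clock': 1.0, 'joints': array([-1.35519007,  0.33319989,  0.03990536,  1.46540738, -0.01338552,
        1.34332965, -0.05850752]), 'qvel': array([-1.23865620e-03, -7.91053381e-04, -6.94656169e-05,  1.37806837e-03,
       -1.65820825e-04,  3.60206331e-05, -1.04062896e-03]), 'joint_efforts': array([ 3.25677729e-04, -6.58319449e+01,  1.36324346e+00, -4.05821192e+01,
        1.66804780e-02,  2.85114256e-03, -6.41924248e-05]), 'tool_pos': array([0.20126881, 0.61801039, 0.23130442]), 'eef_rot': array([-0.97426409,  1.34191051,  0.97417106]), 'force': array([ 0.43944908,  0.29039191, -0.3718413 ]), 'torque': array([-0.00463342, -0.00238526,  0.00617339]), 'gripper_width': 0.08559822651855681}
```

View pics/top0.png

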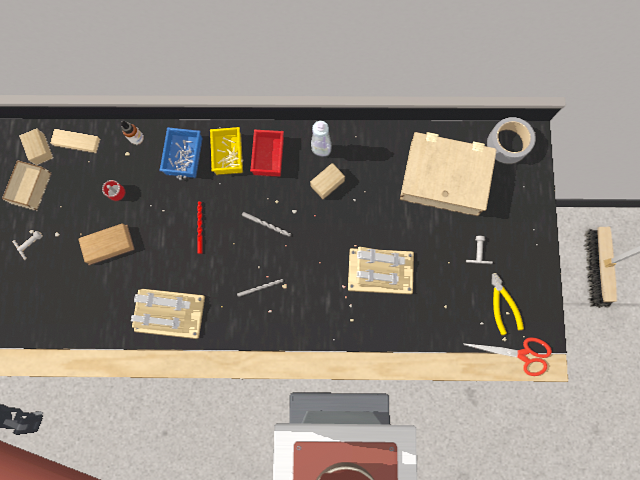

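View pics/scene0.png

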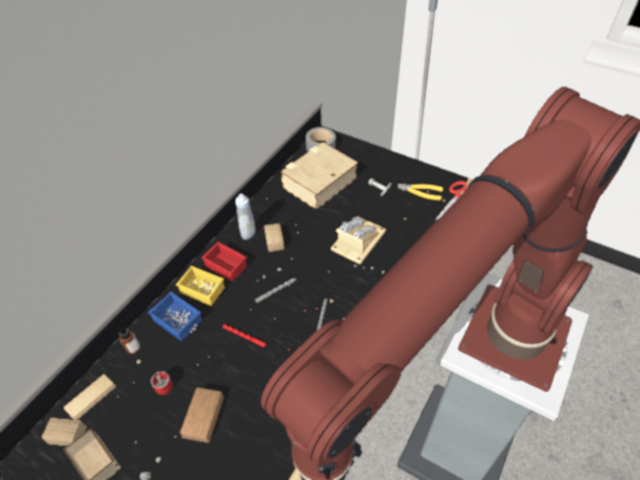

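Run:
```python
from h import *
p=cv2.imread('pics/top0.png')
cv2.imwrite('pics/crop0.png',cv2.resize(p[180:340,100:310],None,fx=3.7,fy=3.7,interpolation=cv2.INTER_CUBIC))
cv2.imwrite('pics/crop1.png',cv2.resize(p[220:330,310:420],None,fx=5,fy=5,interpolation=cv2.INTER_CUBIC))
```

```text
(no output)
```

View pics/crop0.png

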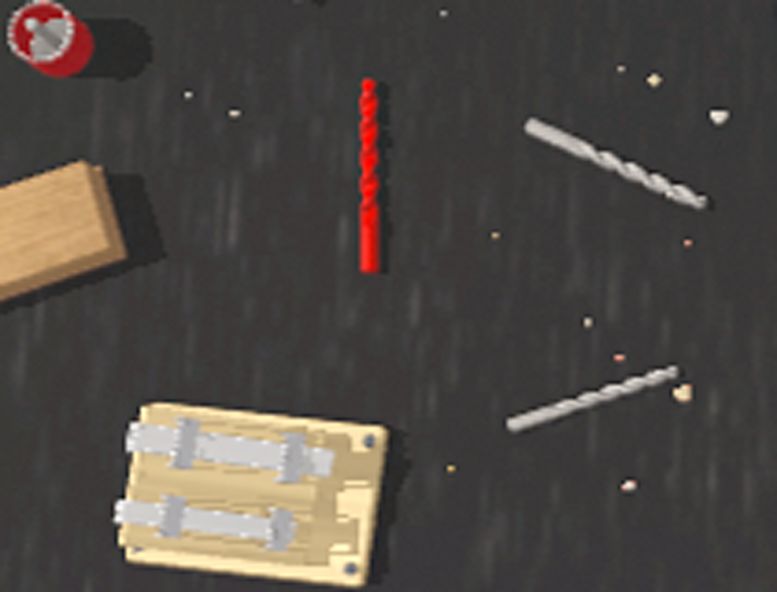

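View pics/crop1.png

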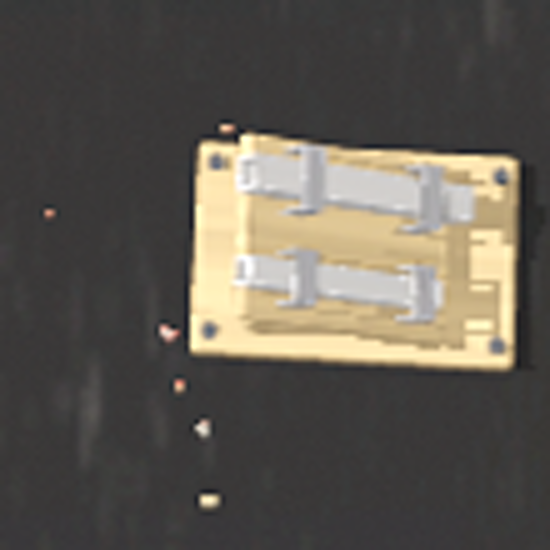

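Candidates: the grey bits are at top pixel (266,223), which is the longer and thicker one, and (260,288), which is thinner. The red look-alike at (200,227) is to be left. The stands are at (381,270), to the robot's right and so the one to use, and at (168,312), to its left. In both stands the wide sleeve is the upper one in the picture. Next I measure.

Run:
```python
from h import *
c=cam('top'); d=np.load('top0.npy'); p=cv2.imread('pics/top0.png'); cs=cam('scene')
f=lambda v:np.round(v,4).tolist()
# bits: segment grey pixels
K=np.array(c['mtx'])
vv,uu=np.mgrid[0:480,0:640]
P=np.stack([pt(c,(u,v),0) for u,v in [(0,0)]])
A=att(c);
D=np.stack([(uu-K[0,2])/K[0,0],-(vv-K[1,2])/K[1,1],-np.ones_like(uu,float)],-1)@A.T
X=np.array(c['eye'])+D*d[...,None]
np.save('X.npy',X)
print('table z',[f(X[v,u]) for u,v in [(230,260),(300,260),(330,300),(430,250)]])
for name,(u0,v0,u1,v1) in dict(thick=(236,206,296,240),thin=(232,275,284,300)).items():
    sub=p[v0:v1,u0:u1].astype(int); m=(sub.min(-1)>95)&(sub.max(-1)-sub.min(-1)<40)
    n,l,s,_=cv2.connectedComponentsWithStats(m.astype(np.uint8)); k=1+np.argmax(s[1:,4]); m=l==k
    ys,xs=np.nonzero(m); 
    W=np.array([onz(c,(x+u0,y+v0),0.006)[:2] for x,y in zip(xs,ys)])
    (cx,sz,an)=cv2.minAreaRect((W*1e4).astype(np.float32))
    mean=W.mean(0);u,s_,vt=np.linalg.svd(W-mean); t=(W-mean)@vt[0]
    a,b=mean+vt[0]*t.min(),mean+vt[0]*t.max()
    print(name,len(W),f(np.array(cx)/1e4),f(np.array(sz)/1e4),an,'ends',f(a),f(b),'mid',f((a+b)/2),'dir',f(vt[0]), 'zs',f(np.median(X[v0:v1,u0:u1][m][:,2])))
for nm,uv,z in [('point',(288.1,234.5),.005),('shank',(244.8,211.2),.005),('mouthL',(358.5,254.1),.09),('stand',(379,270.4),0)]:
    print(nm,f(onz(c,uv,z)))
for nm,uv,z in [('s point',(296,277.5),.005),('s shank',(255.1,298.4),.005),('s mouth',(336.2,231.1),.09),('s stand',(355.3,243.5),0)]:
    print(nm,f(onz(cs,uv,z)))
# base corners of right stand
bx=X[225:325,335:420]
z=bx[...,2]; m=(z>0.009)&(z<0.13)
print('zmax',z.max(),m.sum())
W=bx[m]; r=cv2.minAreaRect((W[:,:2]*1e4).astype(np.float32)); print('base rect',r)
# screws on base z=.012 : crop1 px/5+ (310,220)
for s in [(216,161),(501,177),(209,330),(497,345)]:
    print('screw',f(onz(c,(s[0]/5+310,s[1]/5+220),.012)))
for s in [(248,174),(471,204)]:
    print('wide ends',f(X[round(s[1]/5+220),round(s[0]/5+310)]))
print('zmap along wide sleeve')
for t in np.linspace(-.05,1.05,23):
    u=310+(248+t*223)/5;v=220+(172+t*31)/5
    print(f(X[int(round(v)),int(round(u))]))
```

```text
table z [[0.5251, 0.2738, 0.0032], [0.5263, 0.1072, 0.0025], [0.4319, 0.0354, 0.0023], [0.5522, -0.2015, 0.0037]]
thick 209 [0.6135, 0.1907] [0.1275, 0.0108] 65.60075378417969 ends [0.6394, 0.249] [0.587, 0.1327] mid [0.6132, 0.1908] dir [-0.4109, -0.9117] zs 0.0078
thin 164 [0.4607, 0.2011] [0.0087, 0.1116] 19.59358024597168 ends [0.4789, 0.1483] [0.4423, 0.2537] mid [0.4606, 0.201] dir [-0.3287, 0.9444] zs 0.0062
point [0.5875, 0.1366, 0.005]
shank [0.6444, 0.2424, 0.005]
mouthL [0.5261, -0.0273, 0.09]
stand [0.503, -0.0802, 0.0]
s point [0.5848, 0.1296, 0.005]
s shank [0.6434, 0.2442, 0.005]
s mouth [0.5357, -0.0113, 0.09]
s stand [0.5017, -0.0662, 0.0]
zmax 1.3478452338341032 2495
base rect ((5031.22705078125, -779.9542236328125), (1740.4971923828125, 1333.3958740234375), 71.28089141845703)
screw [0.5442, -0.0187, 0.012]
screw [0.5374, -0.1531, 0.012]
screw [0.464, -0.0153, 0.012]
screw [0.4579, -0.1495, 0.012]
wide ends [0.5235, -0.0305, 0.0932]
wide ends [0.5248, -0.1389, 0.0068]
zmap along wide sleeve
[0.5276, -0.0244, 0.0828]
[0.5278, -0.0311, 0.0818]
[0.5233, -0.0348, 0.0948]
[0.5235, -0.0393, 0.0934]
[0.5245, -0.0441, 0.0879]
[0.5223, -0.0508, 0.0882]
[0.5232, -0.0556, 0.0831]
[0.5236, -0.0602, 0.0806]
[0.5222, -0.0651, 0.0757]
[0.5223, -0.0696, 0.0755]
[0.5242, -0.0772, 0.0647]
[0.5215, -0.0815, 0.0672]
[0.5215, -0.086, 0.067]
[0.5233, -0.0916, 0.0565]
[0.5232, -0.0983, 0.0577]
[0.5219, -0.1035, 0.0515]
[0.5215, -0.1077, 0.0542]
[0.5219, -0.1125, 0.0521]
[0.5202, -0.1198, 0.0483]
[0.5207, -0.1247, 0.0459]
[0.522, -0.1302, 0.0381]
[0.5248, -0.1389, 0.0068]
[0.5244, -0.1432, 0.0097]
```

```bash
cat >> h.py <<'E'
def plan(tpos,tR,rows_t=None):
    """print shift in tool frame (no rotation) then rotvec in tool frame"""
    s=bot.read_state(); R0=R.from_rotvec(s['eef_rot']).as_matrix(); p=np.array(s['tool_pos'])
    d=R0.T@(np.array(tpos)-p)*1e3; rv=R.from_matrix(R0.T@tR).as_rotvec()
    print('t',s['clock'],'pos',p.round(4),'shift mm',d.round(1),np.linalg.norm(d).round(1),'rot',rv.round(4),'deg',np.degrees(np.linalg.norm(rv)).round(1),'F',s['force'].round(1),'w',s['gripper_width'],'q',s['joints'].round(2))
    return d,rv
def frame(x,y):
    x=np.array(x,float);x/=np.linalg.norm(x);y=np.array(y,float);y-=x*(x@y);y/=np.linalg.norm(y)
    return np.stack([x,y,np.cross(x,y)],1)
xs=np.array([-.048,-.9988,0])
ax=xs*np.cos(np.pi/6)-np.array([0,0,.5])
nn=xs*.5+np.array([0,0,np.cos(np.pi/6)])
E
python3 - <<'E'
from h import *
s=bot.read_state();print(R.from_rotvec(s['eef_rot']).as_matrix().round(3))
bd=np.array([-.411,-.912,0])
for sg in (1,-1):
    plan([.6352,.2397,.12],frame([0,0,-1],sg*bd))
    plan([.6352,.2397,.12],frame(-nn,sg*ax))
E
```

```text
[[-0.    -0.951  0.31 ]
 [-0.     0.31   0.951]
 [-1.    -0.    -0.   ]]
t 1.0 pos [0.2013 0.618  0.2313] shift mm [ 111.3 -529.8 -225.3] 586.3 rot [-1.4622e+00 -1.0000e-04 -0.0000e+00] deg 83.8 F [ 0.4  0.3 -0.4] w 0.08559822651855681 q [-1.36  0.33  0.04  1.47 -0.01  1.34 -0.06]
t 1.0 pos [0.2013 0.618  0.2313] shift mm [ 111.3 -529.8 -225.3] 586.3 rot [-1.7902 -0.4797 -0.3662] deg 108.2 F [ 0.4  0.3 -0.4] w 0.08559822651855681 q [-1.36  0.33  0.04  1.47 -0.01  1.34 -0.06]
t 1.0 pos [0.2013 0.618  0.2313] shift mm [ 111.3 -529.8 -225.3] 586.3 rot [ 1.6794e+00 -0.0000e+00  1.0000e-04] deg 96.2 F [ 0.4  0.3 -0.4] w 0.08559822651855681 q [-1.36  0.33  0.04  1.47 -0.01  1.34 -0.06]
t 1.0 pos [0.2013 0.618  0.2313] shift mm [ 111.3 -529.8 -225.3] 586.3 rot [ 1.2723 -0.3409  0.4466] deg 79.7 F [ 0.4  0.3 -0.4] w 0.08559822651855681 q [-1.36  0.33  0.04  1.47 -0.01  1.34 -0.06]
```

>>> jog_arm --delta_rot '[[0,0,0],[0,0,0],[0,0,0],[0,0,0],[0,0,0],[0,0,0],[0,0,0],[0,0,0]]' --xyz '[[4,-53,-22.5],[4,-53,-22.5],[4,-53,-22.5],[4,-53,-22.5],[4,-53,-22.5],[4,-53,-22.5],[4,-53,-22.5],[4,-53,-22.5]]' --grip '[0.4,0.4,0.4,0.4,0.4,0.4,0.4,0.4]' --grip_force 50

```text
clock: 2.0
tool_pos: [0.5499, 0.3144, 0.1995]
eef_rot: [-0.974, 1.341, 0.974]
force: [-0.9, 0.3, 0.5]
gripper_width: 0.0508
```

>>> jog_arm --delta_rot '[[-0.183,0,0],[-0.183,0,0],[-0.183,0,0],[-0.183,0,0],[-0.183,0,0],[-0.183,0,0],[-0.183,0,0],[-0.181,0,0]]' --xyz '[[0,0,0],[0,0,0],[0,0,0],[0,0,0],[0,0,0],[0,0,0],[0,0,0],[0,0,0]]' --grip '[0.4,0.4,0.4,0.4,0.4,0.4,0.4,0.4]'

```text
clock: 3.0
tool_pos: [0.5487, 0.3156, 0.1993]
eef_rot: [-1.991, 0.422, 1.991]
force: [-0.3, -0.1, -0.0]
gripper_width: 0.051
```

Run:
```python
from h import *
p,d=bot.snapshot('scene'); cv2.imwrite('pics/scene1.png',p[:,:,::-1])
bd=np.array([-.411,-.912,0])
plan([.6352,.2397,.08],frame([0,0,-1],bd))
```

```text
t 3.05 pos [0.5487 0.3156 0.1993] shift mm [ 119.4   35.2 -109.5] 165.8 rot [ 0.0148 -0.0001 -0.0001] deg 0.8 F [-0.2 -0.8 -0.8] w 0.05090047338360326 q [-0.65  0.32  0.07  1.55 -0.02  1.27  2.16]
```

View pics/scene1.png

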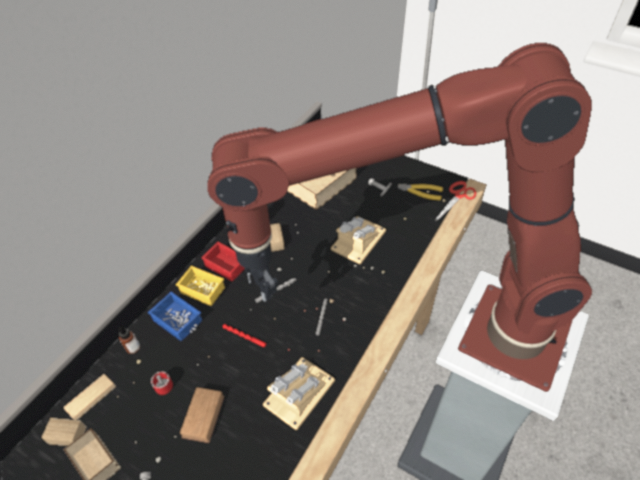

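The last joint would run out of range at the sleeve, so I turn the wrist by half a turn, which gives the same grasp.

>>> jog_arm --delta_rot '[[0.1857,0,0],[0.1857,0,0],[0.1857,0,0],[0.1857,0,0],[0.1857,0,0],[0.1857,0,0],[0.1857,0,0],[0.1857,0,0]]' --xyz '[[0,0,0],[0,0,0],[0,0,0],[0,0,0],[0,0,0],[0,0,0],[0,0,0],[0,0,0]]' --grip '[0.4,0.4,0.4,0.4,0.4,0.4,0.4,0.4]'

```text
clock: 4.05
tool_pos: [0.5487, 0.3156, 0.1993]
eef_rot: [-0.949, 1.354, 0.949]
force: [0.5, 0.3, -0.3]
gripper_width: 0.0518
```

>>> jog_arm --delta_rot '[[0.1857,0,0],[0.1857,0,0],[0.1857,0,0],[0.1857,0,0],[0.1857,0,0],[0.1857,0,0],[0.1857,0,0],[0.1857,0,0]]' --xyz '[[0,0,0],[0,0,0],[0,0,0],[0,0,0],[0,0,0],[0,0,0],[0,0,0],[0,0,0]]' --grip '[0.4,0.4,0.4,0.4,0.4,0.4,0.4,0.4]'

```text
clock: 5.05
tool_pos: [0.5486, 0.3157, 0.1994]
eef_rot: [0.206, 1.561, -0.206]
force: [-0.4, -1.1, -0.2]
gripper_width: 0.0512
```

>>> jog_arm --delta_rot '[[0.1857,0,0],[0,0,0],[0,0,0],[0,0,0]]' --xyz '[[0,0,0],[20,-17,54],[20,-18,55],[20,0,0]]' --grip '[0.4,0.4,0.4,0.4]'

```text
clock: 5.55
tool_pos: [0.6357, 0.2315, 0.1389]
eef_rot: [0.35, 1.539, -0.354]
force: [0.0, -0.1, 0.0]
gripper_width: 0.0511
```

Run:
```python
from h import *
p,d=bot.snapshot('scene'); cv2.imwrite('pics/scene2.png',cv2.resize(p[200:360,180:380,::-1],None,fx=4,fy=3.7))
bd=np.array([-.411,-.912,0])
plan([.6352,.2397,.002],frame([0,0,-1],-bd))
```

```text
t 5.6 pos [0.6326 0.2343 0.1356] shift mm [133.6   6.5   0.2] 133.7 rot [-0.0225 -0.0012  0.0038] deg 1.3 F [-1.7  0.4 -1.8] w 0.05124778917225371 q [-0.82  0.49  0.55  1.53 -0.27  1.2  -0.67]
```

View pics/scene2.png

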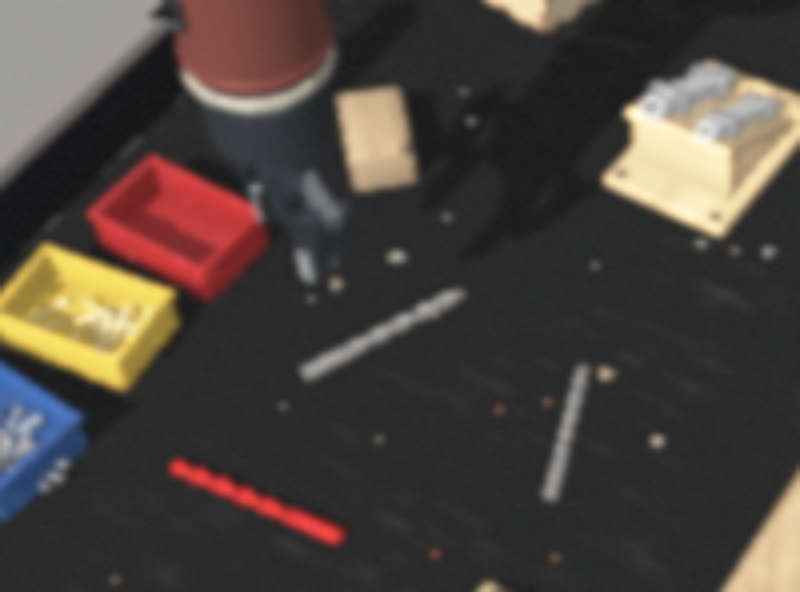

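>>> jog_arm --delta_rot '[[-0.0225,0,0.003],[0,0,0],[0,0,0],[0,0,0]]' --xyz '[[30,6.5,0],[30,0,0],[25,0,0],[0,0,0]]' --grip '[0.4,0.4,0.4,0.4]'

```text
clock: 6.1
tool_pos: [0.6333, 0.2448, 0.0527]
eef_rot: [0.328, 1.549, -0.325]
force: [-0.3, 0.2, 0.9]
gripper_width: 0.0511
```

Run:
```python
from h import *
p,d=bot.snapshot('scene'); cv2.imwrite('pics/scene3.png',cv2.resize(p[220:330,200:330,::-1],None,fx=6,fy=5.4))
bd=np.array([-.411,-.912,0])
plan([.6352,.2397,.002],frame([0,0,-1],-bd))
```

```text
t 6.15 pos [0.6344 0.2447 0.0543] shift mm [52.3 -4.4  2.8] 52.6 rot [ 0.0073 -0.0011 -0.0024] deg 0.4 F [ 0.3 -0.   0.3] w 0.05096825925902713 q [-0.81  0.57  0.51  1.59 -0.31  1.06 -0.62]
```

View pics/scene3.png

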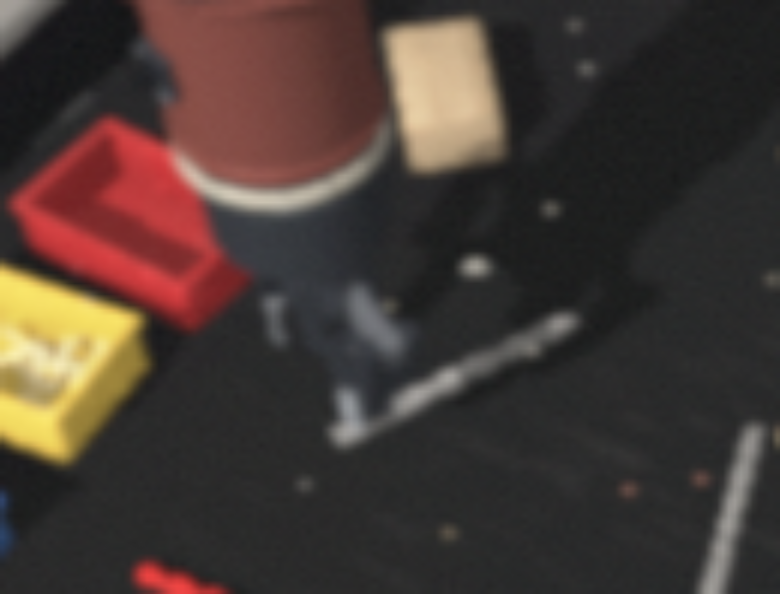

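>>> jog_arm --delta_rot '[[0.007,-0.001,-0.002],[0,0,0],[0,0,0],[0,0,0]]' --xyz '[[25,-4.4,2.8],[24,0,0],[0,0,0],[0,0,0]]' --grip '[0.4,0.4,0.4,0.4]'

```text
clock: 6.65
tool_pos: [0.6371, 0.2393, 0.0073]
eef_rot: [0.334, 1.542, -0.33]
force: [0.6, -0.7, 0.3]
gripper_width: 0.0513
```

Run:
```python
from h import *
bd=np.array([-.411,-.912,0])
plan([.6352,.2397,.002],frame([0,0,-1],-bd))
```

```text
t 6.65 pos [0.6371 0.2393 0.0073] shift mm [ 5.3 -0.4 -1.9] 5.6 rot [ 0.0001  0.0024 -0.0028] deg 0.2 F [ 0.6 -0.7  0.3] w 0.051257327278507465 q [-0.78  0.63  0.49  1.62 -0.34  0.98 -0.6 ]
```

>>> jog_arm --delta_rot '[[0,0.002,-0.002],[0,0,0],[0,0,0],[0,0,0],[0,0,0],[0,0,0],[0,0,0],[0,0,0]]' --xyz '[[4.5,0,-1.9],[0,0,0],[0,0,0],[0,0,0],[0,0,0],[0,0,0],[0,0,0],[0,0,0]]' --grip '[0.4,0.4,1,1,1,1,1,1]' --grip_force 60

```text
clock: 7.65
tool_pos: [0.6346, 0.2393, 0.0011]
eef_rot: [0.332, 1.546, -0.333]
force: [-1.2, -1.3, 6.1]
gripper_width: 0.0077
```

Run:
```python
from h import *
bd=np.array([-.411,-.912,0])
plan([.6352,.2397,.002],frame([0,0,-1],-bd))
```

```text
t 7.65 pos [0.6346 0.2393 0.0011] shift mm [-0.9  0.6  0.4] 1.1 rot [-0.     -0.0007  0.0007] deg 0.1 F [-1.2 -1.3  6.1] w 0.007729049912784383 q [-0.78  0.63  0.49  1.62 -0.34  0.97 -0.6 ]
```

>>> jog_arm --delta_rot '[[0,0,0],[0,0,0],[0,0,0],[0,0,0],[0,0,0],[0,0,0]]' --xyz '[[-10,0,0],[-30,0,0],[-45,0,0],[-50,0,0],[-45,0,0],[0,0,0]]' --grip '[1,1,1,1,1,1]'

```text
clock: 8.4
tool_pos: [0.6367, 0.2398, 0.1855]
eef_rot: [0.335, 1.541, -0.329]
force: [0.2, 1.2, -1.5]
gripper_width: 0.0076
```

Run:
```python
from h import *
p,d=bot.snapshot('scene'); cv2.imwrite('pics/scene4.png',cv2.resize(p[200:330,200:360,::-1],None,fx=5,fy=4.5))
p,d=bot.snapshot('top'); cv2.imwrite('pics/top4.png',cv2.resize(p[150:310,200:420,::-1],None,fx=3.6,fy=3.6))
# target: tip point 25 mm outside mouth along axis
M=np.array([.5255,-.0285,.09])
Rt=frame(-nn,-ax)
plan(M-ax*(.12+.03),Rt)
```

```text
t 8.5 pos [0.6345 0.2395 0.1809] shift mm [  16.  -168.2  -36.9] 173.0 rot [-0.367   0.0972  0.5178] deg 36.8 F [ 0.2 -0.6 -0.8] w 0.0075628544129349865 q [-0.83  0.46  0.56  1.48 -0.25  1.28 -0.67]
```

View pics/scene4.png

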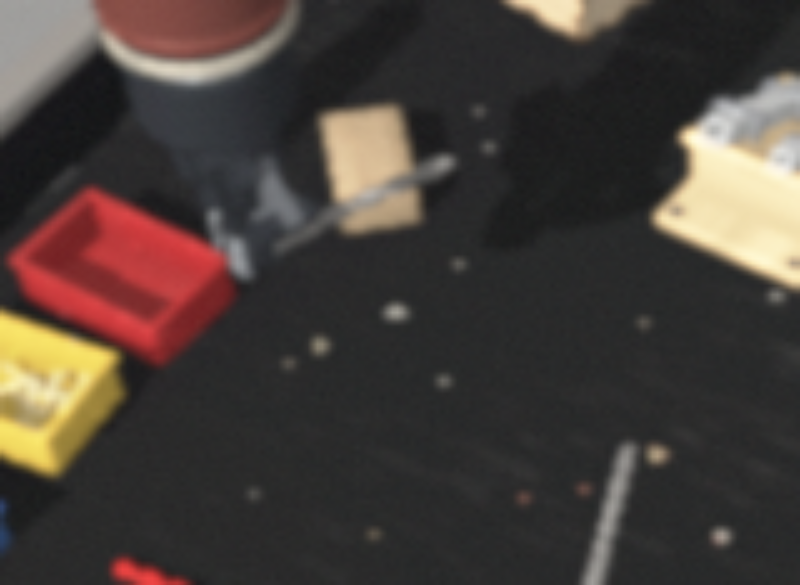

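View pics/top4.png

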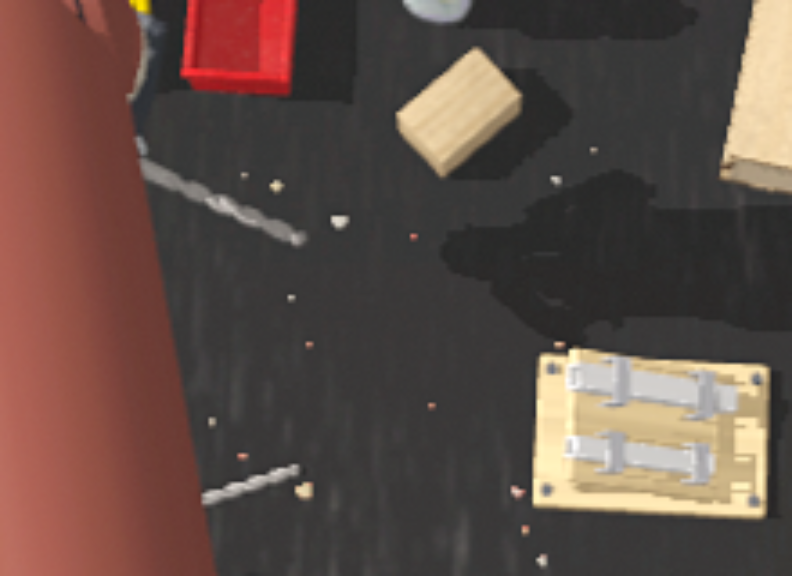

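>>> jog_arm --delta_rot '[[-0.0918,0.0243,0.1295],[-0.0918,0.0243,0.1295],[-0.0918,0.0243,0.1295],[-0.0918,0.0243,0.1295],[0,0,0]]' --xyz '[[0,0,0],[0,0,0],[0,0,0],[0,0,0],[0,0,0]]' --grip '[1,1,1,1,1]'

```text
clock: 9.12
tool_pos: [0.6344, 0.2353, 0.1778]
eef_rot: [0.45, 1.522, 0.365]
force: [0.5, -0.3, -1.5]
gripper_width: 0.008
```

Run:
```python
from h import *
M=np.array([.5255,-.0285,.09])
Rt=frame(-nn,-ax)
plan(M-ax*(.118+.03)-nn*.0039,Rt)
```

```text
t 9.125 pos [0.6344 0.2353 0.1778] shift mm [ -53.9 -129.6  -95.1] 169.5 rot [-0.0081 -0.0009  0.003 ] deg 0.5 F [ 0.5 -0.3 -1.5] w 0.00795213383379859 q [-0.46  0.37  0.38  1.66 -0.72  1.16  0.15]
```

>>> jog_arm --delta_rot '[[-0.008,0,0.003],[0,0,0],[0,0,0],[0,0,0],[0,0,0],[0,0,0]]' --xyz '[[-14,-32,-24],[-14,-32,-24],[-13,-33,-24],[-13,-33,-23],[0,0,0],[0,0,0]]' --grip '[1,1,1,1,1,1]'

```text
clock: 9.88
tool_pos: [0.5339, 0.1056, 0.1619]
eef_rot: [0.441, 1.518, 0.38]
force: [0.0, 0.3, -0.7]
gripper_width: 0.0077
```

Run:
```python
from h import *
M=np.array([.5255,-.0285,.09])
Rt=frame(-nn,-ax)
plan(M-ax*(.118+.03)-nn*.0039,Rt)
for n in ['scene','top']:
    p,d=bot.snapshot(n); cv2.imwrite(f'pics/raw5{n}.png',p[:,:,::-1]); np.save(f'd5{n}.npy',d)
    for q in ['bit_thick_point','bit_thick_shank','sleeve_wide']:
        print(n,q,[(np.round(x['at'],1).tolist(),round(x['confidence'],2)) for x in bot.landmark_of(q,n)])
s=cv2.imread('pics/raw5scene.png'); cv2.imwrite('pics/scene5.png',cv2.resize(s[180:280,270:400],None,fx=6,fy=6,interpolation=cv2.INTER_CUBIC))
s=cv2.imread('pics/raw5top.png'); cv2.imwrite('pics/top5.png',cv2.resize(s[220:310,290:420],None,fx=6,fy=6,interpolation=cv2.INTER_CUBIC))
print(bot.read_state()['clock'])
```

```text
t 9.875 pos [0.5339 0.1056 0.1619] shift mm [-1.  -4.3 -2. ] 4.8 rot [ 0.0079 -0.0016 -0.0014] deg 0.5 F [ 0.   0.3 -0.7] w 0.00765518311447071 q [-0.34  0.2   0.45  1.92 -0.67  1.18  0.37]
scene bit_thick_point [([334.7, 233.3], 0.54), ([221.2, 325.7], 0.52)]
scene bit_thick_shank [([264.8, 346.3], 0.57), ([314.3, 240.9], 0.39)]
scene sleeve_wide [([273.2, 387.1], 0.87), ([340.7, 230.9], 0.6)]
top bit_thick_point [([199.1, 199.9], 0.7)]
top bit_thick_shank [([199.2, 253.8], 0.61)]
top sleeve_wide [([135.6, 295.5], 0.73), ([359.5, 254.0], 0.6)]
10.275
```

View pics/scene5.png

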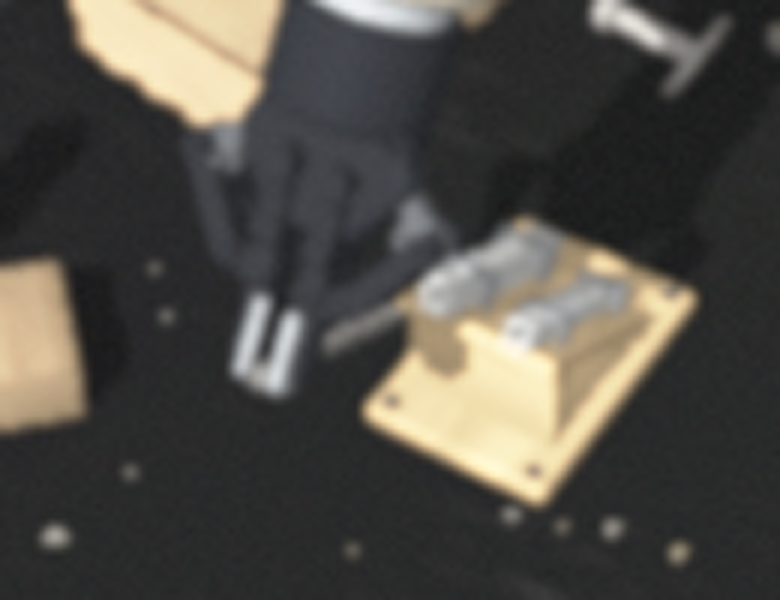

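View pics/top5.png

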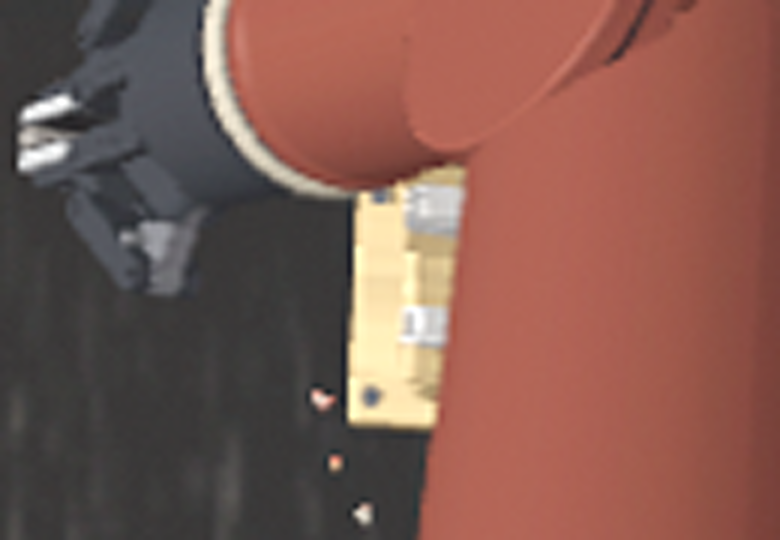

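```bash
cat > ov.py <<'E'
from h import *
def draw(img,c,segs,o,f,col):
    for a,b in segs:
        A=(proj(c,a)+.5-np.array(o))*f-.5; B=(proj(c,b)+.5-np.array(o))*f-.5
        cv2.line(img,tuple(np.round(A*16).astype(int)),tuple(np.round(B*16).astype(int)),col,1,cv2.LINE_AA,4)
def box(o,X,x0,x1,y0,y1,z0,z1):
    P=lambda x,y,z:o+X@np.array([x,y,z])
    c=[P(x,y,z) for x in(x0,x1) for y in(y0,y1) for z in(z0,z1)]
    E=[(0,1),(2,3),(4,5),(6,7),(0,2),(1,3),(4,6),(5,7),(0,4),(1,5),(2,6),(3,7)]
    return [(c[i],c[j]) for i,j in E]
def stand(O,yaw,mx):
    S=R.from_euler('z',yaw).as_matrix()
    base=box(np.array(O),S,-.071,.079,-.05,.05,0,.012)
    M=np.array(O)+S@np.array([mx,.022,.09])
    SL=S@R.from_euler('y',np.pi/6).as_matrix()
    return base,M,SL,box(M,SL,0,.118,-.008,.008,-.008,.008)
def bit(s,off=.118,h=.0039):
    T=R.from_rotvec(s['eef_rot']).as_matrix(); p=np.array(s['tool_pos'])
    return box(p,T,-h-.005,-h+.005,-off,.128-off,-.005,.005)
E
python3 - <<'E'
from ov import *
s=bot.read_state()
yaw=np.arctan2(-.9988,-.048)
b,M,SL,sl=stand([.5011,-.0802,0],yaw,-.0525); print(M)
for n,f0,o,sz,name in [('top','top0',(335,230),(90,75),'o1'),('top','raw5top',(285,220),(90,75),'o2'),('scene','raw5scene',(305,200),(90,75),'o3'),('scene','scene0',(315,200),(90,75),'o4')]:
    c=cam(n); im=cv2.imread(f'pics/{f0}.png'); f=8
    cr=cv2.resize(im[o[1]:o[1]+sz[1],o[0]:o[0]+sz[0]],None,fx=f,fy=f,interpolation=cv2.INTER_CUBIC)
    draw(cr,c,b,o,f,(0,200,0)); draw(cr,c,sl,o,f,(0,0,255))
    if '5' in f0: draw(cr,c,bit(s),o,f,(255,0,255))
    cv2.imwrite(f'pics/{name}.png',cr)
E
```

```text
[ 0.52559476 -0.02881657  0.09      ]
```

View pics/o1.png

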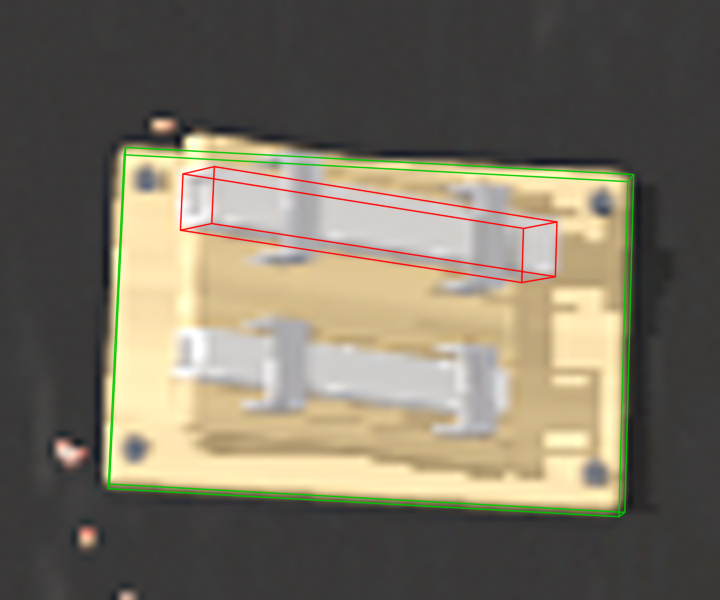

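View pics/o2.png

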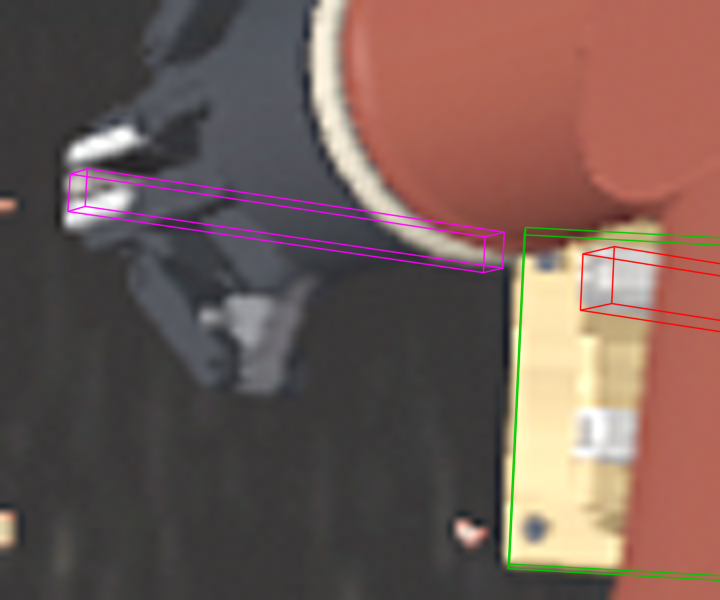

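View pics/o3.png

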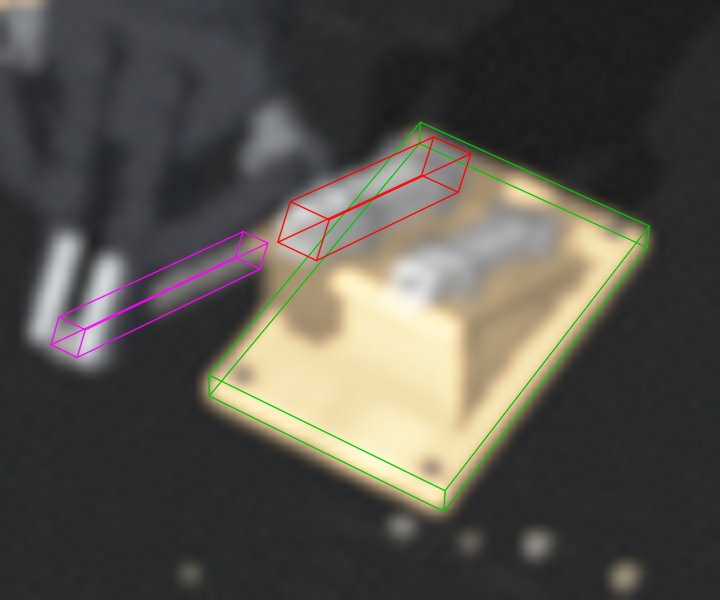

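View pics/o4.png

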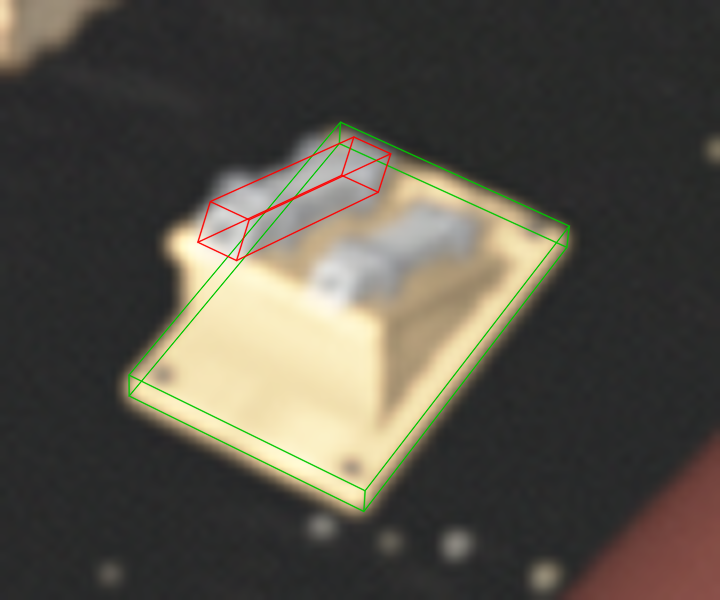

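Run:
```python
from ov import *
c=cam('top'); im=cv2.imread('pics/top0.png').astype(float)
yaw=np.arctan2(-.9988,-.048)
b,M,SL,sl=stand([.5011,-.0802,0],yaw,-.0525)
sat=im[...,2]-im[...,0]   # R-B : plywood high, alu ~0
for u in range(358,406,2):
    print(u,sat[246:268,u].astype(int).tolist())
def line_v(a,bb,u):
    A=proj(c,a);B=proj(c,bb); return A[1]+(B[1]-A[1])*(u-A[0])/(B[0]-A[0])
P=lambda x,y,z:M+SL@np.array([x,y,z])
for u in (362,378,382,386,390,404):
    print(u,'pred top',round(line_v(P(0,.008,.008),P(.118,.008,.008),u),2),'topface low',round(line_v(P(0,-.008,.008),P(.118,-.008,.008),u),2),'bottom low',round(line_v(P(0,-.008,-.008),P(.118,-.008,-.008),u),2))
```

```text
358 [-5, 72, 72, 65, 66, 5, 10, 10, 10, 2, 1, 0, 39, 62, 59, 55, 54, 59, 64, 63, 59, 50]
360 [32, 82, 80, 81, 49, 8, 3, 4, 5, 6, 2, 2, 11, 74, 74, 76, 72, 71, 72, 70, 70, 71]
362 [-1, 82, 77, 76, 54, 6, 5, 5, 6, 6, 5, 4, -2, 59, 74, 75, 73, 75, 74, 71, 71, 71]
364 [-4, 67, 77, 75, 74, 6, 2, 5, 4, 4, 4, 4, 1, 36, 73, 74, 73, 73, 74, 73, 72, 70]
366 [-2, 28, 79, 62, 61, 23, 7, 5, 4, 5, 5, 4, 2, 14, 73, 78, 28, 67, 76, 73, 72, 73]
368 [1, 1, 83, 23, 15, 52, 9, 4, 3, 4, 6, 5, 2, 0, 73, 35, -1, 69, 75, 74, 73, 72]
370 [2, -2, 53, 0, -4, 26, 4, 2, 3, 1, 1, 2, 1, 0, 13, 4, -5, 57, 73, 73, 71, 72]
372 [-1, 0, 24, -2, -1, 0, 0, 0, 0, 0, -1, -1, -1, -2, -2, -3, -9, 74, 76, 74, 73, 72]
374 [-1, 2, 4, 18, -2, -3, -4, 0, 0, 1, 1, 0, 0, 0, -2, 20, 48, 74, 73, 75, 72, 73]
376 [2, 1, -3, 66, 79, 75, 77, 9, 3, 6, 4, 5, 5, 3, -1, 54, 75, 75, 73, 75, 73, 74]
378 [2, 2, -2, 29, 76, 75, 79, 17, 4, 4, 6, 5, 5, 4, 1, 25, 73, 76, 74, 74, 73, 70]
380 [1, -1, -3, 15, 77, 76, 72, 32, 6, 3, 6, 4, 5, 5, 2, 14, 71, 74, 74, 73, 75, 73]
382 [2, 2, 2, 2, 78, 73, 72, 63, 6, 4, 6, 5, 5, 5, 4, -1, 60, 74, 76, 73, 75, 7
[... 555 characters left out ...]
, 0, 0, -2, -5, 46, 69]
398 [2, 1, 1, 0, 13, 83, 80, 33, 22, 31, 14, 1, 4, 1, 0, 3, 3, 1, 10, 46, 74, 71]
400 [2, 1, 0, 0, 12, 81, 74, 79, 74, 71, 53, 4, 3, 6, 4, 3, 4, 2, 13, 62, 68, 68]
402 [4, 2, 2, 0, -5, 82, 74, 76, 73, 68, 65, 3, 3, 5, 3, 5, 4, 1, 24, 64, 71, 68]
404 [0, -1, 0, -2, -5, 81, 75, 77, 76, 76, 69, 31, 26, 18, 16, 18, 17, 13, 48, 68, 76, 76]
362 pred top 250.44 topface low 257.6 bottom low 259.04
378 pred top 253.03 topface low 260.08 bottom low 261.49
382 pred top 253.67 topface low 260.69 bottom low 262.11
386 pred top 254.32 topface low 261.31 bottom low 262.72
390 pred top 254.97 topface low 261.93 bottom low 263.33
404 pred top 257.23 topface low 264.1 bottom low 265.48
```

Run:
```python
from ov import *
s=bot.read_state(); c=cam('top'); im=cv2.imread('pics/raw5top.png'); f=26;o=(290,232);sz=(30,22)
cr=cv2.resize(im[o[1]:o[1]+sz[1],o[0]:o[0]+sz[0]],None,fx=f,fy=f,interpolation=cv2.INTER_NEAREST)
draw(cr,c,bit(s),o,f,(255,0,255)); cv2.imwrite('pics/o5.png',cr)
g=im.astype(int).mean(-1).astype(int)
for r in range(234,252): print(r,g[r,290:312].tolist())
c=cam('scene'); im=cv2.imread('pics/raw5scene.png'); f=12;o=(305,212);sz=(60,45)
cr=cv2.resize(im[o[1]:o[1]+sz[1],o[0]:o[0]+sz[0]],None,fx=f,fy=f,interpolation=cv2.INTER_CUBIC)
cr=np.clip(cr.astype(float)*1.6,0,255).astype(np.uint8)
draw(cr,c,bit(s),o,f,(255,0,255)); cv2.imwrite('pics/o6.png',cr)
```

```text
234 [57, 57, 57, 57, 57, 57, 55, 65, 79, 80, 84, 88, 71, 82, 88, 83, 78, 64, 54, 54, 50, 81]
235 [57, 57, 57, 57, 56, 54, 70, 81, 82, 78, 117, 105, 62, 77, 92, 75, 57, 52, 48, 62, 81, 89]
236 [57, 58, 56, 54, 50, 45, 68, 114, 158, 223, 243, 184, 80, 76, 75, 60, 53, 52, 53, 59, 84, 89]
237 [57, 56, 54, 50, 92, 144, 221, 238, 238, 243, 249, 209, 145, 101, 58, 52, 53, 55, 53, 60, 84, 89]
238 [57, 56, 53, 93, 220, 241, 243, 246, 232, 205, 164, 108, 84, 64, 70, 61, 50, 52, 50, 58, 84, 89]
239 [58, 56, 51, 139, 233, 219, 192, 161, 121, 98, 64, 40, 44, 47, 53, 53, 54, 56, 57, 63, 83, 90]
240 [58, 55, 51, 108, 131, 105, 79, 53, 35, 38, 38, 42, 42, 44, 43, 43, 51, 61, 73, 82, 88, 90]
241 [57, 56, 51, 82, 146, 158, 128, 109, 92, 66, 57, 46, 40, 40, 49, 78, 88, 89, 89, 89, 89, 89]
242 [58, 56, 50, 149, 195, 180, 152, 147, 147, 144, 121, 118, 105, 89, 87, 91, 91, 91, 86, 87, 89, 90]
243 [60, 57, 49, 154, 199, 181, 142, 120, 102, 153, 160, 116, 89, 90, 89, 90, 82, 85, 81, 80, 87, 91]
244 [59, 56, 49, 102, 144, 114, 144, 193, 226, 239, 218, 148, 85, 89, 90, 90, 88, 90, 89, 87, 91, 92]
245 [58, 57, 48, 145, 221, 235, 235, 237, 241, 246, 204, 109, 77, 86, 89, 90, 91, 91, 92, 86, 71, 59]
246 [59, 56, 47, 185, 234, 243, 243, 224, 210, 184, 131, 81, 79, 90, 96, 94, 80, 74, 68, 59, 52, 48]
247 [56, 56, 47, 215, 223, 199, 165, 131, 117, 100, 89, 86, 90, 92, 77, 60, 55, 53, 52, 50, 77, 87]
248 [58, 57, 51, 118, 132, 123, 98, 84, 84, 86, 88, 85, 76, 66, 54, 48, 52, 53, 51, 52, 64, 84]
249 [60, 59, 56, 54, 59, 77, 86, 88, 91, 92, 86, 76, 84, 88, 87, 80, 67, 61, 62, 62, 61, 80]
250 [58, 59, 60, 56, 54, 69, 87, 82, 75, 63, 55, 54, 67, 85, 92, 87, 70, 62, 62, 64, 62, 63]
251 [60, 60, 59, 56, 56, 58, 62, 58, 57, 57, 72, 67, 66, 79, 77, 87, 75, 63, 64, 63, 63, 63]
```

View pics/o5.png

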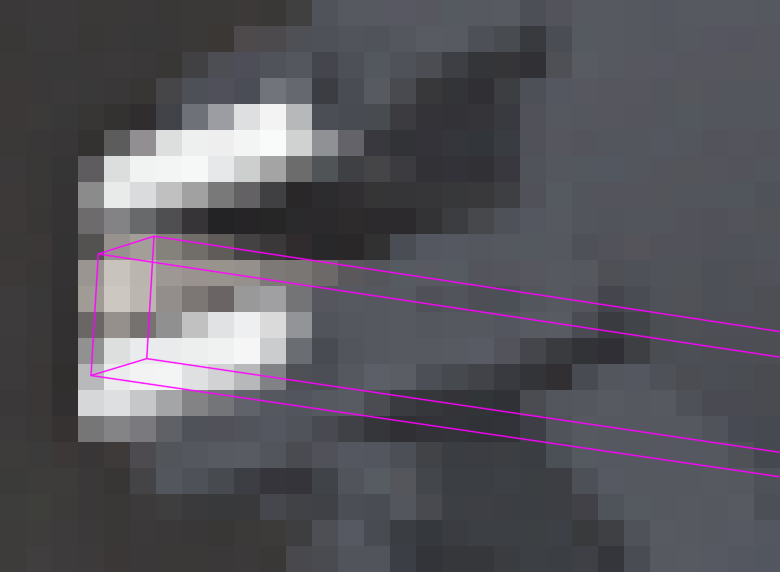

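View pics/o6.png

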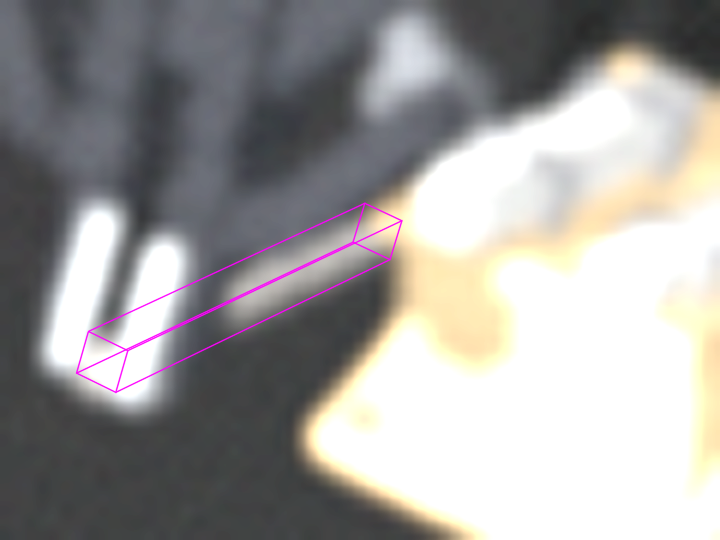

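Run:
```python
from ov import *
M=np.array([.5255,-.0285,.09])
Rt=frame(-nn,-ax)
for n in ['scene','top','scene']:
    p,d=bot.snapshot(n); 
    plan(M-ax*(.118+.03)-nn*.0039,Rt)
    cv2.imwrite(f'pics/raw6{n}.png',p[:,:,::-1])
    c=cam(n);K=np.array(c['mtx']); A=att(c); vv,uu=np.mgrid[0:480,0:640]
    X=np.array(c['eye'])+(np.stack([(uu-K[0,2])/K[0,0],-(vv-K[1,2])/K[1,1],-np.ones_like(uu,float)],-1)@A.T)*d[...,None]
    np.save(f'X6{n}.npy',X)
    m=(np.abs(X[...,2])<.008)&(X[...,0]>.4)&(X[...,0]<.7)&(X[...,1]>-.1)&(X[...,1]<.3)
    print('table',n,m.sum(),np.median(X[m],0).round(4))
```

```text
t 10.325 pos [0.5339 0.1042 0.1619] shift mm [-0.3 -3.1 -2. ] 3.7 rot [ 0.0081 -0.0004 -0.0026] deg 0.5 F [-0.1 -0.6 -1.6] w 0.00790448263263415 q [-0.34  0.2   0.45  1.92 -0.67  1.18  0.37]
table scene 10893 [ 0.5413  0.143  -0.0008]
t 10.375 pos [0.5339 0.1041 0.162 ] shift mm [-0.2 -3.  -2. ] 3.6 rot [ 0.008  -0.0002 -0.0027] deg 0.5 F [ 0.6  0.2 -1.6] w 0.007860789985319873 q [-0.34  0.2   0.45  1.92 -0.67  1.18  0.37]
table top 13680 [ 5.225e-01  1.657e-01 -2.000e-04]
t 10.425 pos [0.5339 0.104  0.162 ] shift mm [-0.2 -3.  -2.1] 3.6 rot [ 0.008  -0.0001 -0.0027] deg 0.5 F [-0.7 -0.4 -0.6] w 0.0076813661831566914 q [-0.34  0.2   0.45  1.92 -0.67  1.18  0.37]
table scene 10907 [ 0.5409  0.1433 -0.0008]
```

Run:
```python
from ov import *
from scipy.ndimage import map_coordinates
s=bot.read_state(); c=cam('scene'); im=cv2.imread('pics/raw6scene.png').astype(float)
im0=cv2.imread('pics/scene0.png').astype(float)
g=im.mean(-1); sat=im[...,2]-im[...,0]; sat0=im0[...,2]-im0[...,0]
T=R.from_rotvec(s['eef_rot']).as_matrix(); p=np.array(s['tool_pos'])
yaw=np.arctan2(-.9988,-.048)
b,M,SL,sl=stand([.5011,-.0802,0],yaw,-.0525)
def prof(a,bb,img,span=6):
    A=proj(c,a);B=proj(c,bb); t=(B-A)/np.linalg.norm(B-A); n=np.array([-t[1],t[0]])
    w=np.arange(-span,span+.01,.5); L=np.linspace(0,1,25)
    out=[]
    for x in w:
        q=A[:,None]+(B-A)[:,None]*L+n[:,None]*x
        out.append(map_coordinates(img,[q[1],q[0]],order=1).mean())
    return n,w,np.array(out)
P=lambda x:p+T@np.array([-.0039,x,0])
n,w,o=prof(P(-.055),P(-.09),g); print('n',n.round(2)); print('bit',list(zip(w,o.astype(int))))
print('A',proj(c,P(-.055)),proj(c,P(-.09)))
# predicted silhouette half widths along n
for nm,f,x0 in [('bit',lambda y,z:p+T@np.array([-.0039+y,-.07,z]),.005),('sleeve',lambda y,z:M+SL@np.array([.06,y,z]),.008)]:
    ce=proj(c,f(0,0)); print(nm,[round(float((proj(c,f(a*x0,bq*x0))-ce)@n),2) for a in(-1,1) for bq in(-1,1)])
Q=lambda x:M+SL@np.array([x,0,0])
for nm,i in (('sat',sat),('sat0',sat0),('g0',im0.mean(-1))):
    n,w,o=prof(Q(.045),Q(.08),i,8); print(nm,list(zip(w,o.astype(int))))
ce=proj(c,Q(.03))
for d,v in (('x',[.001,0,0]),('y',[0,.001,0]),('z',[0,0,.001])): print(d,((proj(c,Q(.03)+v)-ce)).round(3), ((proj(c,Q(.03)+v)-ce)@n).round(3))
```

```text
n [0.43 0.9 ]
bit [(np.float64(-6.0), np.int64(64)), (np.float64(-5.5), np.int64(65)), (np.float64(-5.0), np.int64(66)), (np.float64(-4.5), np.int64(65)), (np.float64(-4.0), np.int64(64)), (np.float64(-3.5), np.int64(64)), (np.float64(-3.0), np.int64(66)), (np.float64(-2.5), np.int64(73)), (np.float64(-2.0), np.int64(85)), (np.float64(-1.5), np.int64(99)), (np.float64(-1.0), np.int64(110)), (np.float64(-0.5), np.int64(116)), (np.float64(0.0), np.int64(117)), (np.float64(0.5), np.int64(111)), (np.float64(1.0), np.int64(101)), (np.float64(1.5), np.int64(88)), (np.float64(2.0), np.int64(75)), (np.float64(2.5), np.int64(63)), (np.float64(3.0), np.int64(53)), (np.float64(3.5), np.int64(46)), (np.float64(4.0), np.int64(43)), (np.float64(4.5), np.int64(41)), (np.float64(5.0), np.int64(41)), (np.float64(5.5), np.int64(41)), (np.float64(6.0), np.int64(41))]
A [325.17785395 235.84137148] [331.30092441 232.94549359]
bit [0.06, -2.65, 2.65, -0.06]
sleeve [3.9, 0.1, -0.1, -3.9]
sat [(np.float64(-8.0), np.int64(-1)), (np.float64(-7.5), np.int64(-1)), (np.float64(-7.0), np.int64(-1)), (np.float64(-
[... 2575 characters left out ...]
.int64(182)), (np.float64(-0.5), np.int64(179)), (np.float64(0.0), np.int64(175)), (np.float64(0.5), np.int64(169)), (np.float64(1.0), np.int64(164)), (np.float64(1.5), np.int64(158)), (np.float64(2.0), np.int64(154)), (np.float64(2.5), np.int64(151)), (np.float64(3.0), np.int64(150)), (np.float64(3.5), np.int64(151)), (np.float64(4.0), np.int64(154)), (np.float64(4.5), np.int64(157)), (np.float64(5.0), np.int64(161)), (np.float64(5.5), np.int64(164)), (np.float64(6.0), np.int64(166)), (np.float64(6.5), np.int64(168)), (np.float64(7.0), np.int64(171)), (np.float64(7.5), np.int64(176)), (np.float64(8.0), np.int64(182))]
x [-0.307 -0.129] -0.247
y [-0.169  0.226] 0.134
z [ 0.006 -0.235] -0.211
```

```bash
cat >> h.py <<'E'
M1=np.array([.5243,-.0289,.0910]); 
xs=np.array([-.045,-.99899,0]); ax=xs*np.cos(np.pi/6)-np.array([0,0,.5]); nn=xs*.5+np.array([0,0,np.cos(np.pi/6)]); Rt=frame(-nn,-ax)
def rel(M=M1):
    s=bot.read_state(); T=R.from_rotvec(s['eef_rot']).as_matrix(); p=np.array(s['tool_pos'])
    ys=np.cross(nn,ax)
    q=[p+T@np.array([-.0039,y,0])-M for y in(-.118,.010)]
    print('t',s['clock'],'point in sleeve mm',[(np.array([a@ax,a@ys,a@nn])*1e3).round(2).tolist() for a in q],'F sleeve',np.round([s['force']@ax,s['force']@ys,s['force']@nn],1),'w',round(s['gripper_width'],4))
E
python3 - <<'E'
from h import *
plan(M1-ax*(.118+.008)-nn*.0039,Rt); rel()
E
```

```text
t 10.425 pos [0.5339 0.104  0.162 ] shift mm [ -1.3 -24.8  -3.7] 25.2 rot [ 0.0054  0.0014 -0.0027] deg 0.4 F [-0.7 -0.4 -0.6] w 0.0076813661831566914 q [-0.34  0.2   0.45  1.92 -0.67  1.18  0.37]
t 10.425 point in sleeve mm [[-32.86, 4.24, -1.55], [-160.85, 3.55, -1.21]] F sleeve [ 0.6 -0.6 -0.3] w 0.0077
```

>>> jog_arm --delta_rot '[[0.005,0.001,-0.003],[0,0,0],[0,0,0],[0,0,0]]' --xyz '[[-1.3,-10,-3.7],[0,-15,0],[0,0,0],[0,0,0]]' --grip '[1,1,1,1]'

```text
clock: 10.92
tool_pos: [0.5293, 0.0818, 0.1505]
eef_rot: [0.444, 1.519, 0.375]
force: [-0.0, -0.1, -0.5]
gripper_width: 0.0077
```

Run:
```python
from ov import *
p,d=bot.snapshot('scene');cv2.imwrite('pics/raw7scene.png',p[:,:,::-1]); plan(M1-ax*(.118+.008)-nn*.0039,Rt); rel()
s=bot.read_state()
c=cam('scene'); im=p[:,:,::-1]; f=12;o=(310,207);sz=(60,45)
cr=cv2.resize(im[o[1]:o[1]+sz[1],o[0]:o[0]+sz[0]],None,fx=f,fy=f,interpolation=cv2.INTER_CUBIC)
draw(cr,c,bit(s),o,f,(255,0,255)); draw(cr,c,box(M1,np.stack([ax,np.cross(nn,ax),nn],1),0,.118,-.008,.008,-.008,.008),o,f,(0,0,255)); cv2.imwrite('pics/o7.png',cr)
```

```text
t 10.975 pos [0.5293 0.082  0.1506] shift mm [0. 0. 0.] 0.0 rot [0.0004 0.0003 0.0001] deg 0.0 F [ 0.6  0.5 -0.1] w 0.008147455555842632 q [-0.31  0.21  0.47  1.93 -0.67  1.18  0.42]
t 10.975 point in sleeve mm [[-7.98, 0.05, 0.02], [-135.98, -0.01, 0.01]] F sleeve [-0.4  0.6 -0.4] w 0.0081
```

View pics/o7.png

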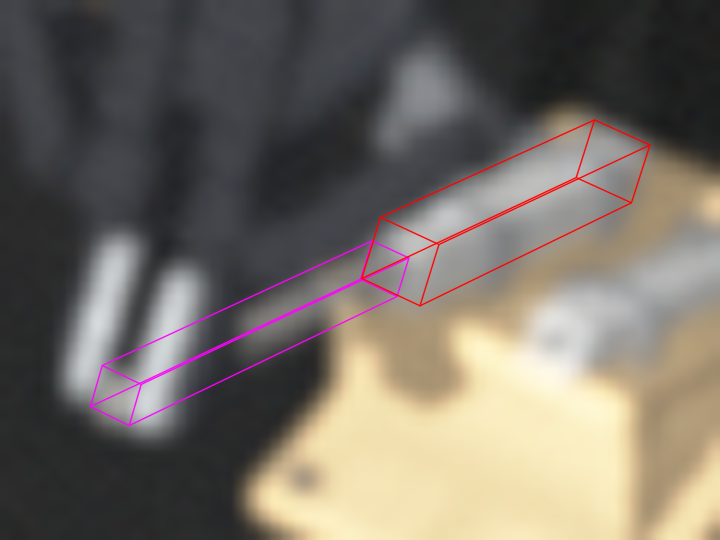

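>>> jog_arm --delta_rot '[[0,0,0],[0,0,0],[0,0,0]]' --xyz '[[0,-3,0],[0,-3,0],[0,0,0]]' --grip '[1,1,1]'

```text
clock: 11.35
tool_pos: [0.5289, 0.0765, 0.1475]
eef_rot: [0.444, 1.519, 0.375]
force: [-0.1, -0.1, -0.8]
gripper_width: 0.0079
```

>>> jog_arm --delta_rot '[[0,0,0],[0,0,0],[0,0,0]]' --xyz '[[0,-1.5,0],[0,-1.5,0],[0,0,0]]' --grip '[1,1,1]'

```text
clock: 11.72
tool_pos: [0.5289, 0.074, 0.146]
eef_rot: [0.444, 1.519, 0.375]
force: [0.4, -0.8, -0.0]
gripper_width: 0.0079
```

Run:
```python
from h import *
rel()
```

```text
t 11.725 point in sleeve mm [[1.29, -0.04, 0.09], [-126.71, -0.08, 0.05]] F sleeve [0.7 0.4 0.4] w 0.0079
```

>>> jog_arm --delta_rot '[[0,0,0],[0,0,0],[0,0,0]]' --xyz '[[0,-1.5,0],[0,-1.5,0],[0,0,0]]' --grip '[1,1,1]'

```text
clock: 12.1
tool_pos: [0.5287, 0.0714, 0.1445]
eef_rot: [0.444, 1.519, 0.375]
force: [-0.3, 0.6, -0.9]
gripper_width: 0.008
```

Run:
```python
from h import *
rel()
```

```text
t 12.1 point in sleeve mm [[4.29, -0.03, 0.07], [-123.71, -0.07, 0.03]] F sleeve [-0.  -0.3 -1.1] w 0.008
```

>>> jog_arm --delta_rot '[[0,0,0],[0,0,0],[0,0,0]]' --xyz '[[0,-2,0],[0,-2,0],[0,0,0]]' --grip '[1,1,1]'

```text
clock: 12.48
tool_pos: [0.5286, 0.0679, 0.1425]
eef_rot: [0.444, 1.519, 0.375]
force: [-1.1, -0.6, -1.0]
gripper_width: 0.0078
```

Run:
```python
from ov import *
p,d=bot.snapshot('scene'); rel()
s=bot.read_state()
c=cam('scene'); im=p[:,:,::-1]; f=12;o=(310,207);sz=(60,45)
cr=cv2.resize(im[o[1]:o[1]+sz[1],o[0]:o[0]+sz[0]],None,fx=f,fy=f,interpolation=cv2.INTER_CUBIC)
cv2.imwrite('pics/o8.png',cr)
```

```text
t 12.525 point in sleeve mm [[8.24, -0.03, 0.09], [-119.76, -0.06, 0.06]] F sleeve [ 1.2  0.6 -0.7] w 0.0079
```

View pics/o8.png

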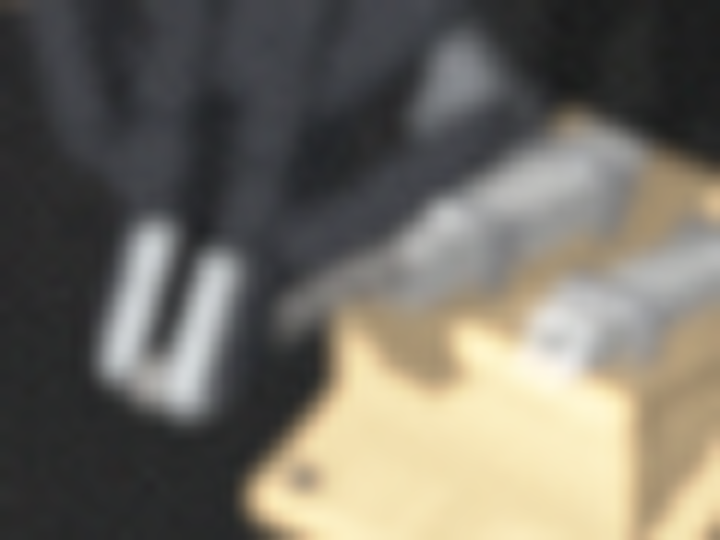

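>>> jog_arm --delta_rot '[[0,0,0],[0,0,0],[0,0,0],[0,0,0]]' --xyz '[[0,-2.5,0],[0,-2.5,0],[0,-2.5,0],[0,0,0]]' --grip '[1,1,1,1]'

```text
clock: 13.02
tool_pos: [0.5283, 0.0613, 0.1387]
eef_rot: [0.444, 1.519, 0.375]
force: [-0.4, 0.6, -0.2]
gripper_width: 0.0076
```

Run:
```python
from h import *
rel()
```

```text
t 13.025 point in sleeve mm [[15.97, -0.04, 0.16], [-112.04, -0.03, 0.11]] F sleeve [-0.4 -0.5 -0.4] w 0.0076
```

>>> jog_arm --delta_rot '[[0,0,0],[0,0,0],[0,0,0],[0,0,0]]' --xyz '[[0,-3,0],[0,-4,0],[0,-5,0],[0,0,0]]' --grip '[1,1,1,1]'

```text
clock: 13.52
tool_pos: [0.5278, 0.0507, 0.1325]
eef_rot: [0.444, 1.519, 0.374]
force: [-0.6, -0.4, -0.5]
gripper_width: 0.0077
```

Run:
```python
from ov import *
p,d=bot.snapshot('scene'); rel()
c=cam('scene'); im=p[:,:,::-1]; f=12;o=(310,207);sz=(60,45)
cr=cv2.resize(im[o[1]:o[1]+sz[1],o[0]:o[0]+sz[0]],None,fx=f,fy=f,interpolation=cv2.INTER_CUBIC)
cv2.imwrite('pics/o9.png',cr)
```

```text
t 13.575 point in sleeve mm [[27.9, -0.07, 0.1], [-100.1, -0.07, 0.07]] F sleeve [ 1.  -0.8 -0.9] w 0.0076
```

View pics/o9.png

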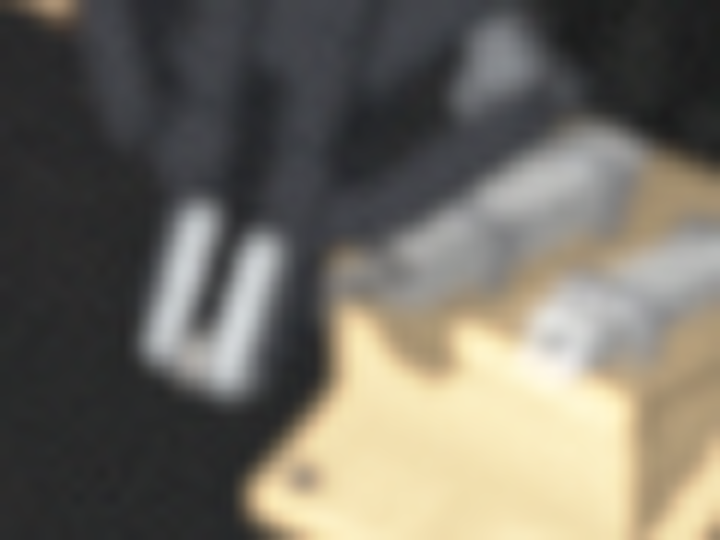

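>>> jog_arm --delta_rot '[[0,0,0],[0,0,0],[0,0,0],[0,0,0],[0,0,0]]' --xyz '[[0,-5,0],[0,-6,0],[0,-6,0],[0,-6,0],[0,0,0]]' --grip '[1,1,1,1,1]'

```text
clock: 14.2
tool_pos: [0.5269, 0.0307, 0.121]
eef_rot: [0.444, 1.519, 0.374]
force: [0.5, -0.5, -1.6]
gripper_width: 0.0076
```

Run:
```python
from h import *
rel()
```

```text
t 14.2 point in sleeve mm [[51.33, -0.15, 0.12], [-76.67, -0.09, 0.06]] F sleeve [ 1.2  0.5 -1.1] w 0.0076
```

>>> jog_arm --delta_rot '[[0,0,0],[0,0,0],[0,0,0],[0,0,0],[0,0,0],[0,0,0]]' --xyz '[[0,-5,0],[0,-5,0],[0,-5,0],[0,-5,0],[0,-5,0],[0,0,0]]' --grip '[1,1,1,1,1,1]'

```text
clock: 14.95
tool_pos: [0.5259, 0.0092, 0.1085]
eef_rot: [0.444, 1.519, 0.375]
force: [-0.6, -0.3, -1.8]
gripper_width: 0.0076
```

Run:
```python
from h import *
rel()
```

```text
t 14.95 point in sleeve mm [[76.21, -0.15, 0.07], [-51.79, -0.11, 0.01]] F sleeve [ 1.2 -0.6 -1.4] w 0.0076
```

>>> jog_arm --delta_rot '[[0,0,0],[0,0,0],[0,0,0],[0,0,0],[0,0,0],[0,0,0]]' --xyz '[[0,-5,0],[0,-5,0],[0,-5,0],[0,-4,0],[0,-4,0],[0,0,0]]' --grip '[1,1,1,1,1,1]'

```text
clock: 15.7
tool_pos: [0.525, -0.0107, 0.097]
eef_rot: [0.444, 1.519, 0.374]
force: [1.1, -0.7, -3.9]
gripper_width: 0.0079
```

Run:
```python
from ov import *
rel()
for n,o,f,sz in (('scene',(310,207),12,(60,45)),('top',(320,225),12,(60,45))):
    p,d=bot.snapshot(n); im=p[:,:,::-1]
    cr=cv2.resize(im[o[1]:o[1]+sz[1],o[0]:o[0]+sz[0]],None,fx=f,fy=f,interpolation=cv2.INTER_CUBIC)
    cv2.imwrite(f'pics/p10{n}.png',cr)
```

```text
t 15.7 point in sleeve mm [[99.23, -0.16, 0.06], [-28.77, -0.15, -0.04]] F sleeve [ 2.5  1.1 -3.1] w 0.0079
```

View pics/p10scene.png

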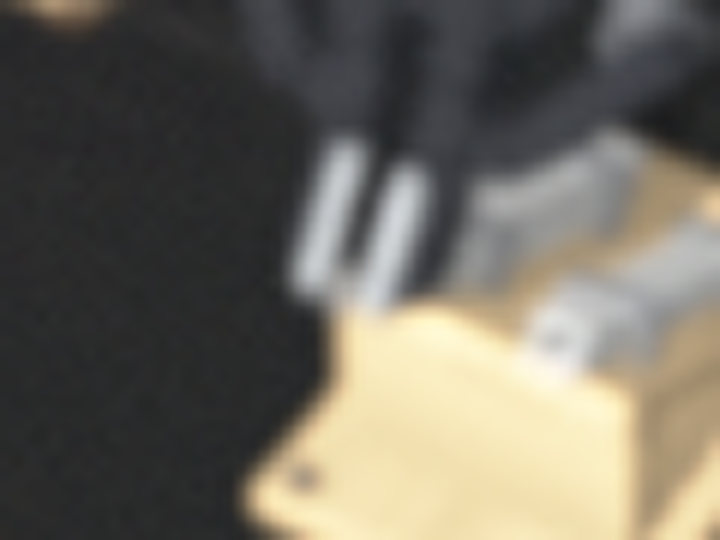

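View pics/p10top.png

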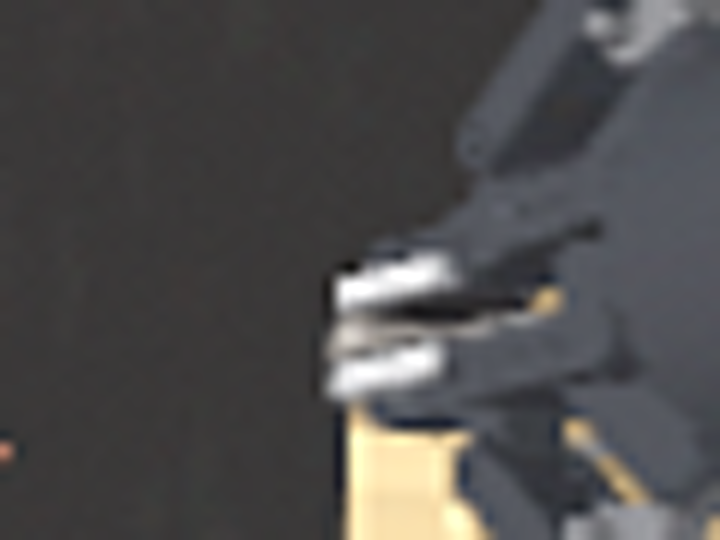

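>>> jog_arm --delta_rot '[[0,0,0],[0,0,0],[0,0,0],[0,0,0]]' --xyz '[[0,0,0],[0,0,0],[0,0,0],[0,0,0]]' --grip '[0.7,0.7,0.7,0.7]' --grip_force 30

```text
clock: 16.3
tool_pos: [0.5252, -0.0102, 0.0975]
eef_rot: [0.444, 1.519, 0.375]
force: [0.4, 0.0, -0.4]
gripper_width: 0.0257
```

Run:
```python
from ov import *
rel()
for n,o,f,sz in (('scene',(310,207),12,(60,45)),('top',(320,225),12,(60,45))):
    p,d=bot.snapshot(n); im=p[:,:,::-1]
    cr=cv2.resize(im[o[1]:o[1]+sz[1],o[0]:o[0]+sz[0]],None,fx=f,fy=f,interpolation=cv2.INTER_CUBIC)
    cv2.imwrite(f'pics/p11{n}.png',cr)
```

```text
t 16.3 point in sleeve mm [[98.54, 0.15, 0.21], [-29.46, 0.06, 0.19]] F sleeve [ 0.2  0.4 -0.3] w 0.0257
```

View pics/p11scene.png

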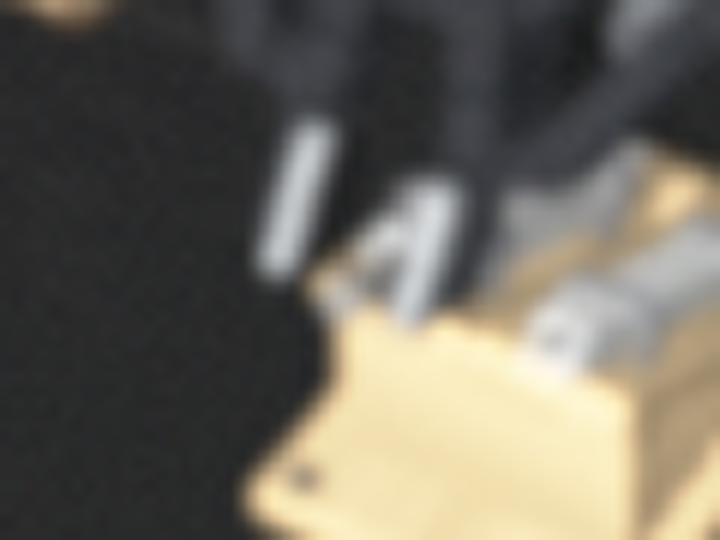

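View pics/p11top.png

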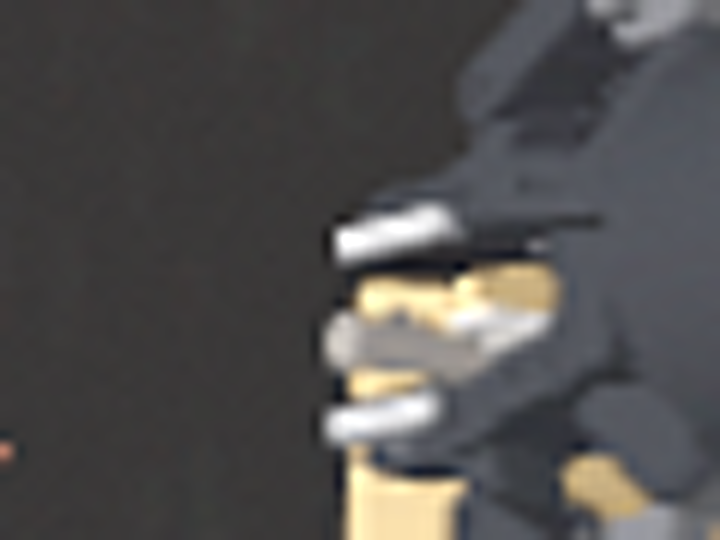

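>>> jog_arm --delta_rot '[[0,0,0],[0,0,0],[0,0,0],[0,0,0],[0,0,0],[0,0,0]]' --xyz '[[0,7,0],[0,7,0],[0,0,0],[0,0,0],[0,0,0],[0,0,0]]' --grip '[0.7,0.7,0.7,1,1,1]' --grip_force 30

```text
clock: 17.15
tool_pos: [0.5257, 0.0017, 0.1043]
eef_rot: [0.444, 1.519, 0.375]
force: [-0.4, 0.6, 0.6]
gripper_width: 0.0078
```

Run:
```python
from ov import *
rel()
for n,o,f,sz in (('top',(320,225),12,(60,45)),):
    p,d=bot.snapshot(n); im=p[:,:,::-1]
    cr=cv2.resize(im[o[1]:o[1]+sz[1],o[0]:o[0]+sz[0]],None,fx=f,fy=f,interpolation=cv2.INTER_CUBIC)
    cv2.imwrite(f'pics/p12{n}.png',cr)
```

```text
t 17.15 point in sleeve mm [[84.78, 0.01, 0.15], [-43.22, -0.01, 0.12]] F sleeve [-0.8 -0.4  0.3] w 0.0078
```

View pics/p12top.png

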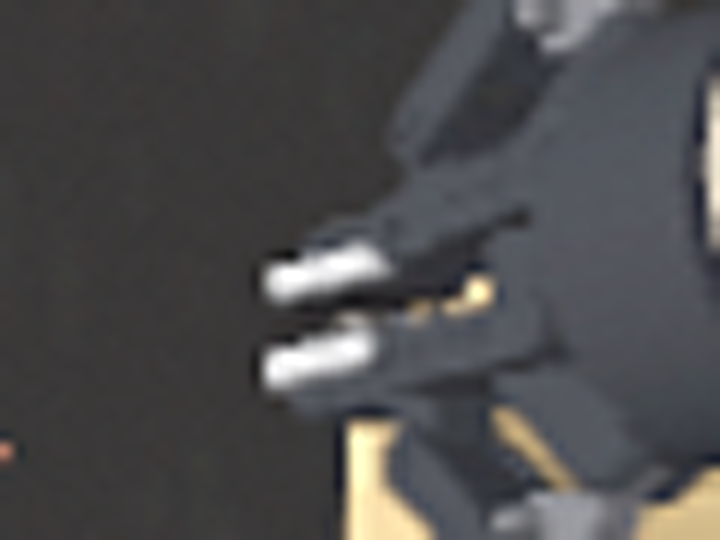

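>>> jog_arm --delta_rot '[[0,0,0],[0,0,0],[0,0,0],[0,0,0],[0,0,0]]' --xyz '[[0,-3,0],[0,-3,0],[0,-3,0],[0,-2,0],[0,0,0]]' --grip '[1,1,1,1,1]'

```text
clock: 17.82
tool_pos: [0.5252, -0.008, 0.0987]
eef_rot: [0.444, 1.519, 0.375]
force: [-1.0, -1.2, 1.5]
gripper_width: 0.0073
```

Run:
```python
from h import *
rel()
```

```text
t 17.825 point in sleeve mm [[96.04, 0.0, 0.2], [-31.96, -0.01, 0.12]] F sleeve [ 0.3 -0.9  2. ] w 0.0073
```

>>> jog_arm --delta_rot '[[0,0,0],[0,0,0],[0,0,0],[0,0,0]]' --xyz '[[0,-1,0],[0,-1,0],[0,-1,0],[0,0,0]]' --grip '[1,1,1,1]'

```text
clock: 18.32
tool_pos: [0.5252, -0.0103, 0.0974]
eef_rot: [0.444, 1.519, 0.375]
force: [0.2, -0.2, 2.6]
gripper_width: 0.0071
```

>>> jog_arm --delta_rot '[[0,0,0],[0,0,0],[0,0,0]]' --xyz '[[0,-1,0],[0,-1,0],[0,0,0]]' --grip '[1,1,1]'

```text
clock: 18.7
tool_pos: [0.5251, -0.0114, 0.0967]
eef_rot: [0.444, 1.519, 0.377]
force: [-0.1, 2.3, 5.5]
gripper_width: 0.0074
```

Run:
```python
from h import *
rel()
```

```text
t 18.7 point in sleeve mm [[99.95, 0.15, -0.0], [-28.05, 0.02, 0.12]] F sleeve [-4.7 -0.2  3.6] w 0.0074
```

>>> jog_arm --delta_rot '[[0,0,0],[0,0,0]]' --xyz '[[0,-1,0],[0,0,0]]' --grip '[1,1]'

```text
clock: 18.95
tool_pos: [0.5252, -0.0114, 0.0967]
eef_rot: [0.444, 1.519, 0.378]
force: [-1.1, 4.4, 7.8]
gripper_width: 0.0075
```

Run:
```python
from h import *
rel()
```

```text
t 18.95 point in sleeve mm [[99.97, 0.28, -0.19], [-28.03, 0.05, 0.11]] F sleeve [-7.6 -1.3  4.6] w 0.0075
```

>>> jog_arm --delta_rot '[[0,0,0],[0,0,0],[0,0,0]]' --xyz '[[0,-1,0],[0,-1,0],[0,0,0]]' --grip '[1,1,1]'

```text
clock: 19.32
tool_pos: [0.5252, -0.0116, 0.0966]
eef_rot: [0.445, 1.519, 0.382]
force: [-2.8, 7.8, 13.7]
gripper_width: 0.0078
```

Run:
```python
from h import *
rel()
```

```text
t 19.325 point in sleeve mm [[100.21, 0.48, -0.54], [-27.79, 0.08, 0.09]] F sleeve [-13.5  -3.1   8.1] w 0.0078
```

>>> jog_arm --delta_rot '[[0,0,0],[0,0,0],[0,0,0],[0,0,0],[0,0,0],[0,0,0],[0,0,0],[0,0,0]]' --xyz '[[0,3,0],[0,0,0],[0,0,0],[0,15,0],[0,25,0],[0,40,0],[-20,40,0],[0,0,0]]' --grip '[1,0.7,0.7,0.7,0.7,0.7,0.7,0.7]'

```text
clock: 20.32
tool_pos: [0.5302, 0.0849, 0.1769]
eef_rot: [0.441, 1.515, 0.38]
force: [-0.4, -0.5, -0.8]
gripper_width: 0.0257
```

Run:
```python
from ov import *
rel()
for n,o,f,sz in (('scene',(310,207),12,(60,45)),('top',(335,230),12,(60,45))):
    p,d=bot.snapshot(n); im=p[:,:,::-1]; c=cam(n)
    cv2.imwrite(f'pics/raw13{n}.png',im)
    cr=cv2.resize(im[o[1]:o[1]+sz[1],o[0]:o[0]+sz[0]],None,fx=f,fy=f,interpolation=cv2.INTER_CUBIC)
    S=np.stack([ax,np.cross(nn,ax),nn],1)
    draw(cr,c,box(M1,S,-.012,.0,-.005,.005,-.005,.005),o,f,(255,0,255))
    cv2.imwrite(f'pics/p13{n}.png',cr)
    for q in ['bit_thick_shank','bit_thick']:
        print(n,q,[(np.round(x['at'],1).tolist(),round(x['confidence'],2)) for x in (bot.landmark_of(q,n) if 'shank' in q else bot.search_frame(q,n))])
    print(proj(c,M1-ax*.012),proj(c,M1))
```

```text
t 20.325 point in sleeve mm [[-23.59, 1.54, 21.15], [-151.59, 0.74, 21.35]] F sleeve [ 0.8 -0.4 -0.5] w 0.0257
scene bit_thick_shank [([265.0, 346.2], 0.68), ([343.6, 226.8], 0.51)]
scene bit_thick [([250.1, 336.4], 0.44)]
[340.91126039 229.21018954] [342.85166063 228.29650859]
top bit_thick_shank [([197.9, 250.4], 0.58)]
top bit_thick [([202.8, 228.9], 0.47)]
[354.66361315 254.11640251] [359.22548017 254.81829746]
```

View pics/p13scene.png

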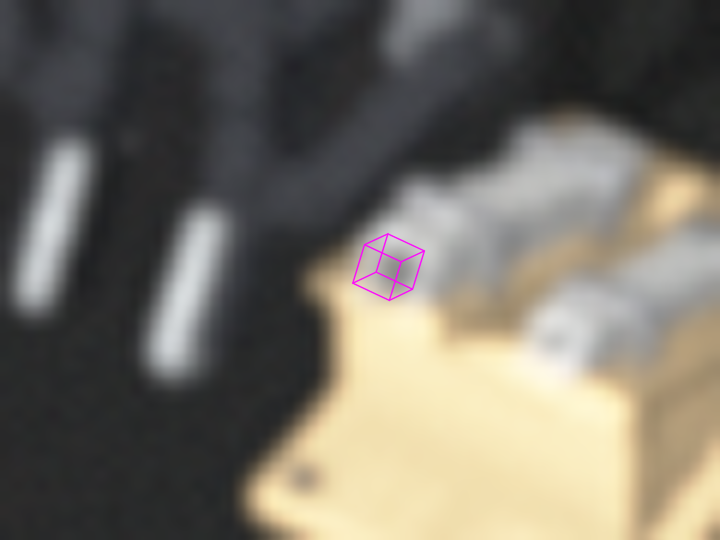

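View pics/p13top.png

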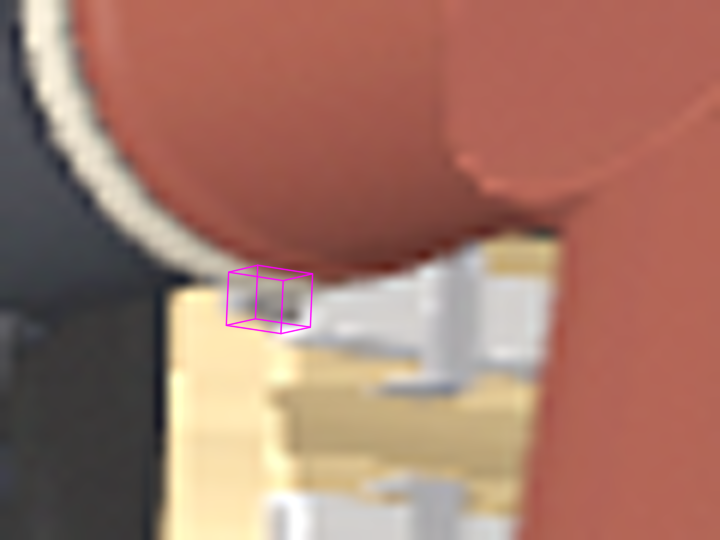

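>>> jog_arm --delta_rot '[[0,0,0],[0,0,0],[0,0,0],[0,0,0],[0,0,0],[0,0,0]]' --xyz '[[-10,50,0],[-10,50,0],[-10,40,0],[0,30,0],[0,0,0],[0,0,0]]' --grip '[0.7,0.7,0.7,0.7,0.7,0.7]'

```text
clock: 21.38
tool_pos: [0.535, 0.2128, 0.2835]
eef_rot: [0.444, 1.52, 0.373]
force: [-0.3, 0.1, 0.4]
gripper_width: 0.0252
```

Run:
```python
from ov import *
rel()
for n,o,f,sz in (('top',(335,230),12,(60,45)),):
    p,d=bot.snapshot(n); im=p[:,:,::-1]; c=cam(n)
    cv2.imwrite(f'pics/raw14{n}.png',im)
    cr=cv2.resize(im[o[1]:o[1]+sz[1],o[0]:o[0]+sz[0]],None,fx=f,fy=f,interpolation=cv2.INTER_CUBIC)
    cv2.imwrite(f'pics/p14{n}.png',cr)
```

```text
t 21.375 point in sleeve mm [[-187.8, -0.34, 49.75], [-315.8, -0.19, 49.6]] F sleeve [-0.3 -0.3  0.3] w 0.0252
```

View pics/p14top.png

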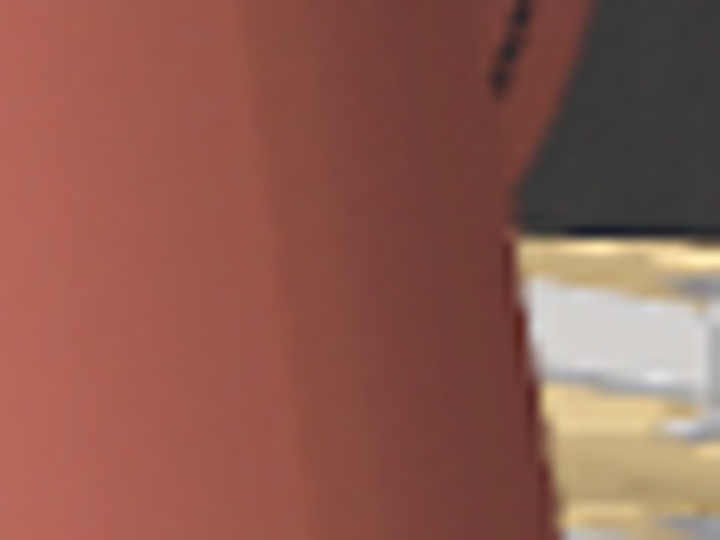

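View pics/raw14top.png

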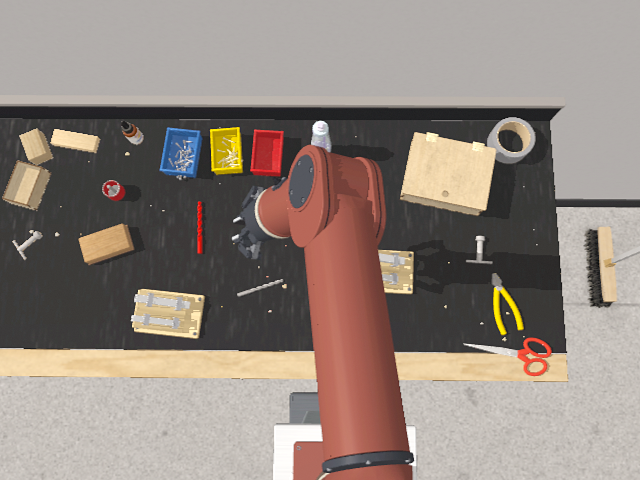

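>>> jog_arm --delta_rot '[[0,0,0],[0,0,0],[0,0,0],[0,0,0]]' --xyz '[[28,48,0],[28,48,0],[28,48,0],[0,0,0]]' --grip '[0.7,0.7,0.7,0.7]'

```text
clock: 21.92
tool_pos: [0.5404, 0.3845, 0.2822]
eef_rot: [0.44, 1.523, 0.379]
force: [-0.2, -0.1, -0.1]
gripper_width: 0.0252
```

Run:
```python
from ov import *
for n,o,f,sz in (('top',(335,230),12,(60,45)),('scene',(315,205),12,(60,45))):
    p,d=bot.snapshot(n); im=p[:,:,::-1]; c=cam(n)
    cv2.imwrite(f'pics/raw15{n}.png',im)
    cr=cv2.resize(im[o[1]:o[1]+sz[1],o[0]:o[0]+sz[0]],None,fx=f,fy=f,interpolation=cv2.INTER_CUBIC)
    cv2.imwrite(f'pics/p15{n}.png',cr)
```

```text
(no output)
```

View pics/p15top.png

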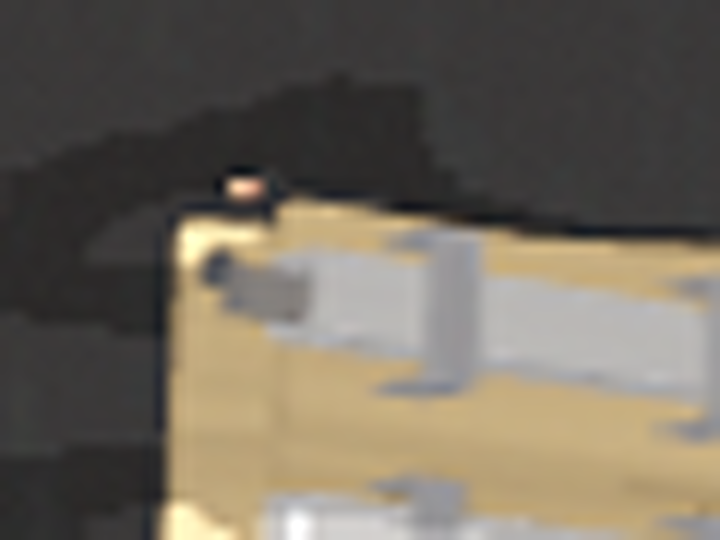

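View pics/p15scene.png

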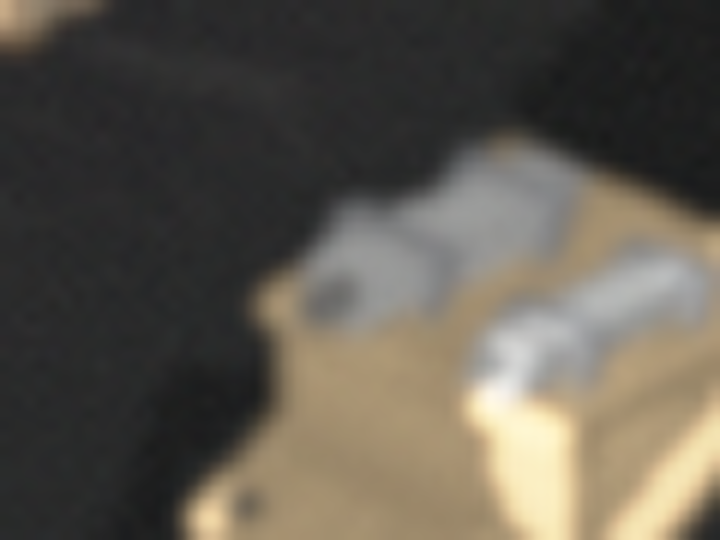

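Run:
```python
from h import *
a=cv2.imread('pics/top0.png').astype(int); b=cv2.imread('pics/raw15top.png').astype(int)
for n,(u0,v0,u1,v1) in dict(thin=(234,276,284,300),key=(462,232,494,266),cut=(486,270,526,336),offcut=(306,162,348,200)).items():
    f=lambda i:(lambda m:[float(x.mean().round(2)) for x in np.nonzero(m)])(i[v0:v1,u0:u1].max(-1)>110)
    print(n,f(a),f(b))
print(bot.read_state()['clock'],bot.close_job())
```

```text
thin [10.92, 26.15] [11.91, 22.35]
key [19.47, 17.17] [18.61, 17.21]
cut [34.88, 17.49] [35.4, 17.62]
offcut [18.51, 20.93] [18.5, 20.95]
the job is handed in; nothing more can be done
22.025 None
```

Run:
```python
import cv2,numpy as np
a=cv2.imread('pics/top0.png')[265:310,225:295];b=cv2.imread('pics/raw15top.png')[265:310,225:295]
cv2.imwrite('pics/cmp.png',cv2.resize(np.vstack([a,b]),None,fx=6,fy=6))
```

```text
(no output)
```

View pics/cmp.png

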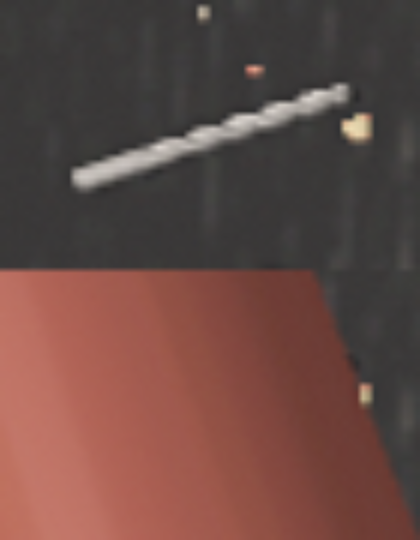

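The thick bit is in the wide sleeve of the right-hand stand, point first and pressed against a firm stop. I handed the job in at about 22 s of the 54 s allowed. I gripped it near its shank and slid it down the 30° slope. I then let go, gripped it again closer to the end and pushed until it stopped moving. The gripper is clear of the stand.

- **Force:** the bit slid in with about 3 N or less. The final press against the stop reached about 13.5 N along the bore and about 16 N in all, read at the wrist, well under 50 N.
- **Depth:** the last top and scene pictures show the shank standing about 12 mm proud and in line with the sleeve. My pre-move estimate of the mouth position put the point at 114 mm instead of 116 mm. The last top picture suggests the mouth is about 2 mm nearer than I had estimated, which would account for that difference.
- **Other things:** between the first and last top pictures, the offcut has not shifted, and the chuck key and cutters shifted by at most about 1 pixel (about 2 mm).
- **Check that failed:** the last comparison for the thin bit was worthless, because the arm covered it in that picture. In the picture before, it lay at its original spot, about (260, 288), and the gripper stayed at least 0.28 m above the bench after that.
- **Disagreement:** before insertion the two cameras disagreed by 1–2 mm on the sleeve's position. I aimed between them, and the bit entered without resistance.

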